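Clear the tote's gate, unlatch it and hold it wide open

ROBOT

A 7-joint arm with a two-finger parallel gripper is mounted at the origin on a cart in front of the work surface, level with it; the furniture and walls round the work are solid. World frame = base frame: x ahead of the robot, y to its left, z up, the work surface at z = 0. Lengths are in m, angles in rad, forces in N, time in s.
With the tool pointing down it reaches from about 0.4 to 0.9 m from the base axis. Payload 5.6 kg.
Tool frame: the origin (TCP) lies on the centre line of the jaws, within the pads' length; the fingertips stand 22 mm ahead of it and the grasp point (between the pads) lies 3 mm ahead of it; z points along the fingers, y is the direction in which the jaws open and shut (so a half turn about z gives the same grasp; the last joint's range is limited). The gripper opens to 92 mm and grips with 3 to 60 N. Pads are 20 mm wide; open, the fingers measure 128 mm over their backs; the gripper's body (75 mm by 189 mm) begins 69 mm behind the grasp point.
Start: joints at [1.22, 0.468, -0.012, 1.603, 0.006, 1.071, -0.056], TCP at [0.197, -0.619, 0.198] pointing down, gripper open.
Joint ranges: [-2.53, 2.53], [-0.31, 2.02], [-1.57, 1.55], [0.28, 2.44], [-1.29, 4.43], [0.15, 1.84], [-2.92, 2.92]. Speed limits (rad/s): [2.57, 2.57, 3.14, 3.14, 3.14, 3.14, 3.14].

INTERFACE

Orientations are given as a 3x3 rotation matrix whose columns are the frame's x, y, z axes.
In Python, from bench import readout, grab_frame, hand_in gives the robot as it stands.
- The arm moves only by the tool drive_tool, never from a script. Its argument "motion" is a list of rows, each an object of numbers: "gripper": the closure in counts, from 0 (fully open) to 255 (shut); "x", "y", "z": the shift along the tool's x, y, z in m; "twist": the turn about the tool's z in degrees. In form: [{"gripper": .., "x": .., "y": .., "z": .., "twist": ..}, ...]. A call has 1 to 8 rows; each row is the pose to reach, as a shift and turn from the pose commanded when the call began, along the tool's axes at that moment; what a row does not reach only later rows make up. A row lasts 1/10 s, in which the tool goes at most 50 mm and 8.59 degrees, less where a joint would pass 70% of its speed; a pose out of reach is approached as far as the arm can. A call with a gripper value outside its range is refused whole. The fingers move at their own pace and stop on an object; "grip_force" is the grip in N (left out, the last holds). Time passes only in rows, so rows that repeat a pose let the fingers close. It gives the time, the measured TCP pose, the force and the opening at its end, in the units of the state.
- readout.observe(): the state, without advancing time (a new reading comes with each control period).
- grab_frame(name): name is "side" or "top"; returns a dict with "pixels" (480x640x3 uint8, red, green, blue), "mtx" (3x3 intrinsics, pixels), "R" (3x3) and "t" (3): a world point X has camera coordinates R X + t. Camera axes: x right, y down, z forward; pixel columns grow to the right and rows downward; lengths in m; the calibration is good to about 2 mm. A picture is of the moment at which its call begins. There is no depth.
- hand_in(): hands the job in, once; it reports no verdict.
The state is a dict: "t": time; "joint_positions": joint angles; "qd": joint speeds; "effort": joint torques, N m; "tool_pos": TCP position; "orientation": TCP orientation; "ft_force": force on the tool from outside, world axes, zero at the start; "torque": the same for the moment, N m; "gripper_width": finger opening in m.
Only numpy, scipy, OpenCV 4.12 (cv2) and the standard library are available. Lean on these libraries where they do the work, as an engineer would, in place of code of your own. Each camera call takes 0.05 s, during which the arm holds its last target.

TASK

The charcoal block lies in the way of the tote's gate: lean it at a slant against the fire brick, one end standing on the bench. Then open the gate: squeeze the catch nearer the gate's free end fully against its stop post first, then the one nearer the hinge, and swing the gate by its upright post past its detent until it stands at least square to the tote's front. Finish while still gripping the post and holding the gate there, for it is sprung and closes by itself; leave the flux jar, tape roll and pliers where they are.

Things in the scene. Friction and masses are not known exactly. Their poses are not given: they have to be found in the camera images.
- charcoal_block: Black charcoal soldering block, 64 x 90 x 28 mm, about 0.15 kg, loose, lying flat on the bench in front of the gate and in its way (the gate's lower edge is only 20 mm above the bench). Origin: centre of its underside; x along the 64 mm width, y along the 90 mm length, z up. A flat wooden V-board, 11 mm high and fixed, can lie close to its robot-side end and sides: grip the block by the upper part of its sides, the fingertips 13 mm or more above the bench.
- fire_brick: Pale fire brick, 60 x 95 x 32 mm, fixed to the bench. Origin: centre of its underside; x along the 60 mm depth (its 95 mm wide front face looks to -x), y along the 95 mm, z up. The bench is clear for 0.1 m behind it (+x). The block leans well from there with its 90 mm length along the brick's x, the end towards the brick raised, sloping about 30 degrees: its underside then lies on the brick's top rear edge. Any side of the brick will do.
- tote: Small plywood tote on four feet, 122 mm deep (x), 198 mm wide (y), 59 mm high at the sides, fixed to the bench; a shut wooden box in it stands up to 72 mm. Origin: centre of its underside at bench height; its front looks to -x, y is to the left seen from the front towards +x, z up. The front is closed by the gate; above the gate runs an aluminium header rail, top at z 65 mm, x -58 to -30 mm, with the two catches on it.
- gate (a joint): Gate at the tote's front: plywood leaf 8 mm thick, 164 mm wide, from 20 to 50 mm above the bench, on an upright hinge at its left (+y) end. Angle in rad: 0 shut, growing as the free (right) end swings out towards -x of the tote (clockwise seen from above), 1.57 square to the front, stop at 1.9. A spring always pulls it shut (about 0.05 Nm shut, 0.24 Nm at 1.57). A sprung ball detent resists between about 0.35 and 0.8 rad and must be pushed past (a few N at the post).
- gate_hinge (a point): Point on the gate's hinge axis (upright) at the height of the gate's top edge, 50 mm above the bench.
- gate_post: Upright round aluminium post, 14 mm in diameter, 60 mm tall, on the gate's top edge near the free end, to pull and hold the gate by. It swings with the gate and turns freely about its own axis, so a grip on it need not turn. Origin: centre of its foot at 50 mm above the bench (top at 110 mm), 162 mm from the hinge axis.
- latch_free (a joint): Travel in m of the catch in the middle of the rail, the one nearer the gate's free end and post: 0 locked, 0.012 at the end of its travel (the gate is free of it from about 0.009). The tab slides along the tote's -y towards its stop post, with about 3 N of friction, and stays where it is left.
- latch_hinge (a joint): The same for the catch at the left end of the rail, nearer the gate's hinge.
- latch_free_tab (a point): Top centre of that catch's sliding tab: a plate 8 mm (y) x 14 mm (x), 36 mm tall, top 103 mm above the bench, with a hook that reaches forward over the gate. Moves with the catch.
- latch_free_stop (a point): Top centre of its fixed stop post, also 8 x 14 mm and top at 103 mm, 22 mm from the locked tab on the -y side; tab and post are 30 mm over all when locked, 18 mm when squeezed. Gripped from above and squeezed together along the tote's y; the post does not yield, so the middle of the squeezed pair is 5 mm from the post's centre towards the tab.
- latch_hinge_tab (a point): As latch_free_tab, for the catch nearer the hinge.
- latch_hinge_stop (a point): As latch_free_stop, for the catch nearer the hinge.
- flux_jar: White jar with a black cap, 53 x 52 x 64 mm; bystander, leave it. Origin: centre of its underside.
- masking_tape: Roll of tape lying flat, 70 mm across, 20 mm high; bystander, leave it. Origin: centre of its underside.
- pliers_flat: Flat-nosed pliers with orange handles, 138 mm long, 12 mm high; bystander, leave them. Origin: centre of the underside.

How it is judged:
By the outcome, as a careful person would: the job done as asked, in the order asked, and still so for the second after the job is handed in, while the arm keeps its last pose, push and grip.
It also fails if it takes over 72 s, if anything falls off the work surface, if the arm or the gripper's body presses on something with over 40 N, if the wrist force passes 120 N, or if a joint passes its speed limit or range.

## Working session

There is one attempt and no reset: what is moved stays moved. The work goes in short steps, Python scripts to look and compute and a tool call to move; the robot and the scene stay as the last step left them, time stands still between calls to the robot, and variables do not carry over. Pictures are saved under pics/ and viewed, and the job is handed in when it is done.

Besides the shell and the picture viewer there is one more tool, called in YAML: its name, and indented under it one key for each argument. drive_tool: Moves the arm, as the interface text tells. Its arguments: {"type":"object","properties":{"motion":{"type":"array","items":{"type":"object","properties":{"gripper":{"type":"number"},"x":{"type":"number"},"y":{"type":"number"},"z":{"type":"number"},"twist":{"type":"number"}}}},"grip_force":{"type":"number"}},"required":["motion"]}

```bash
ls; mkdir -p pics; python3 - <<'E'
from bench import readout, grab_frame
import cv2,numpy as np
s=readout.observe()
for k in s: print(k,np.round(s[k],3))
for n in("side","top"):
    f=grab_frame(n); cv2.imwrite(f"pics/{n}0.png",f["pixels"][:,:,::-1]); print(n,f["mtx"],f["R"],f["t"])
E
```

```text
pics
t 0.0
joint_positions [ 1.22   0.468 -0.012  1.604  0.006  1.071 -0.056]
qd [-0.002  0.001  0.     0.001  0.001  0.    -0.002]
effort [-0.0000e+00 -5.2057e+01 -1.3000e-02 -2.4375e+01 -5.7000e-02  1.7000e-02
  0.0000e+00]
tool_pos [ 0.197 -0.619  0.197]
orientation [[ 0.953  0.303 -0.001]
 [ 0.303 -0.953  0.002]
 [-0.    -0.002 -1.   ]]
ft_force [-0.285  0.006  0.877]
torque [-0.001  0.033 -0.013]
gripper_width 0.092
side [[446.20141043   0.         316.16384516]
 [  0.         446.20141043 236.46049389]
 [  0.           0.           1.        ]] [[ 0.97879107 -0.20484663  0.00242762]
 [-0.10966792 -0.53394696 -0.83837557]
 [ 0.17303463  0.82032829 -0.54508762]] [-0.58978537  0.08066561  0.90713474]
top [[563.77944568   0.         320.22937655]
 [  0.         563.77944568 254.69994848]
 [  0.           0.           1.        ]] [[-2.82594680e-04 -9.99664781e-01  2.58890906e-02]
 [-9.96832227e-01 -1.77742118e-03 -7.95132156e-02]
 [ 7.95325771e-02 -2.58295499e-02 -9.96497568e-01]] [-0.12960523  0.60014541  1.29536369]
```

View pics/side0.png

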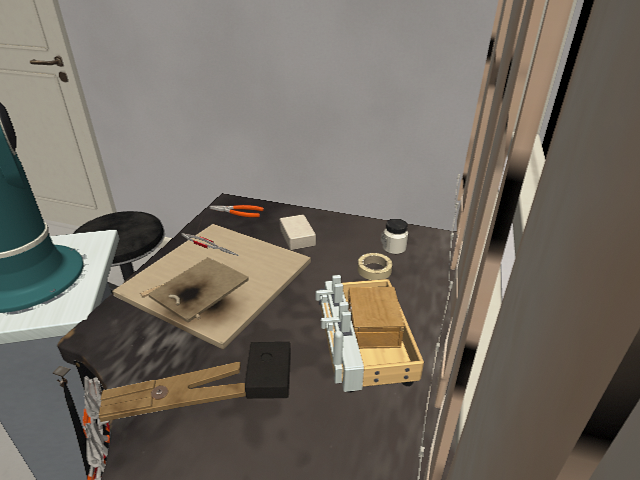

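View pics/top0.png

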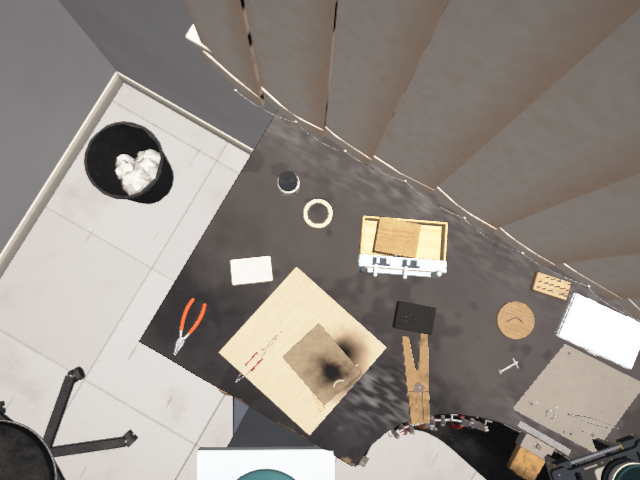

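```bash
cat > h.py <<'E'
import numpy as np,cv2
from bench import readout, grab_frame
def ray(f,u,v):
    d=np.linalg.inv(f["mtx"])@np.array([u,v,1.]); R=np.array(f["R"]);t=np.array(f["t"])
    return -R.T@t, R.T@d
def onz(f,u,v,z):
    c,d=ray(f,u,v); return c+d*(z-c[2])/d[2]
def proj(f,X):
    p=f["mtx"]@(np.array(f["R"])@np.array(X)+f["t"]); return p[:2]/p[2]
def crop(f,x0,y0,x1,y1,s,name):
    im=np.ascontiguousarray(f["pixels"][y0:y1,x0:x1,::-1]); im=cv2.resize(im,None,fx=s,fy=s,interpolation=cv2.INTER_CUBIC); cv2.imwrite("pics/"+name,im)
E
python3 - <<'E'
from h import *
f=grab_frame("top"); crop(f,340,195,470,345,5*0.8,"t1.png"); crop(f,220,160,350,300,4,"t2.png")
f=grab_frame("side"); crop(f,230,260,430,410,4,"s1.png"); crop(f,230,180,430,300,4,"s2.png")
E
```

```text
(no output)
```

View pics/t1.png

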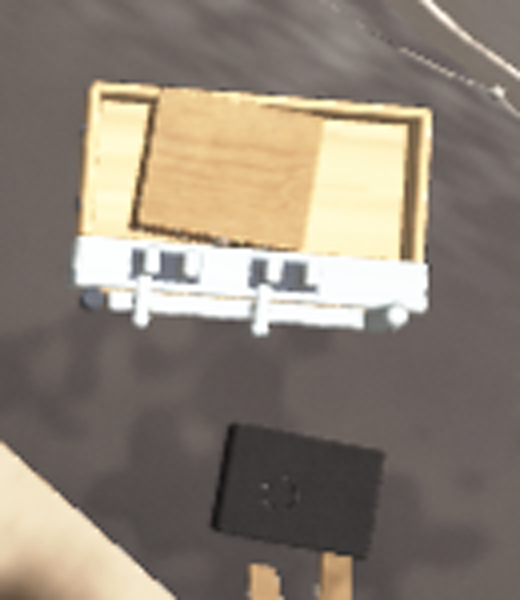

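View pics/s1.png

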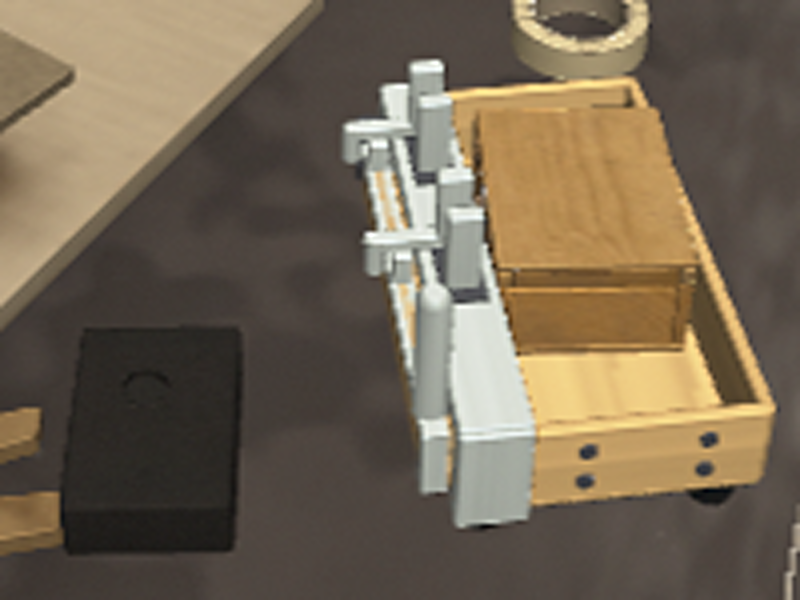

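View pics/t2.png

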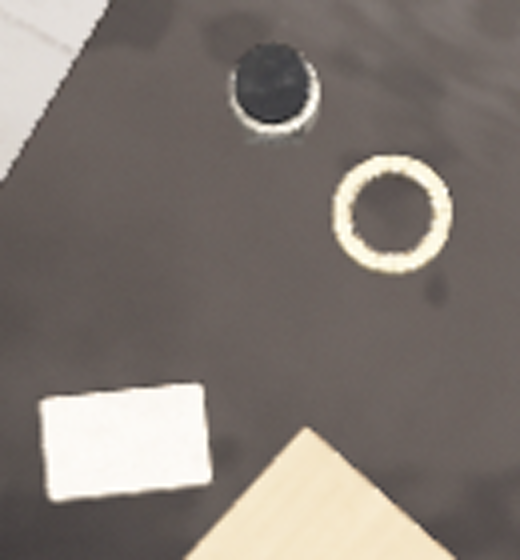

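View pics/s2.png

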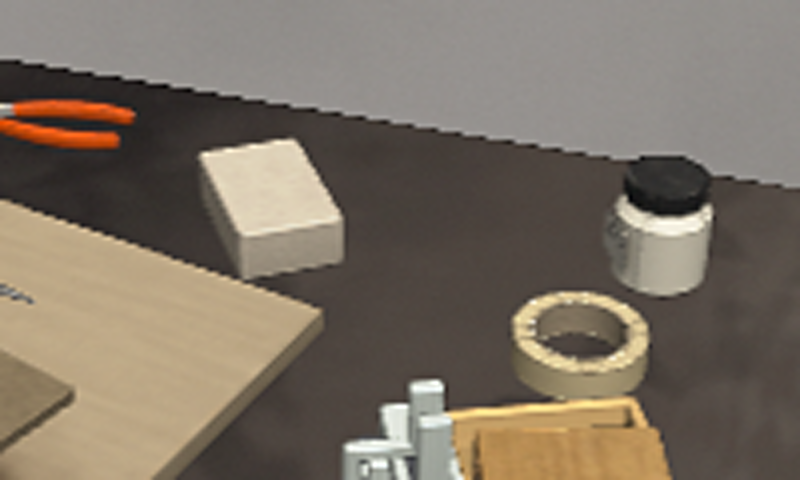

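```bash
python3 - <<'E'
from h import *
T=grab_frame("top");S=grab_frame("side")
def m(U,V,o): return ((U+.5)/4-.5+o[0],(V+.5)/4-.5+o[1])
def show(n,f,pts,o,z):
    P=np.array([onz(f,*m(a,b,o),z) for a,b in pts]); print(n,np.round(P[:,:2],4).tolist(),'mean',np.round(P.mean(0),4)); 
    if len(P)==4: print('   edges',[np.round((np.linalg.norm(P[(i+1)%4]-P[i]),np.degrees(np.arctan2(*(P[(i+1)%4]-P[i])[1::-1]))),3).tolist() for i in range(4)])
t1=(340,195);t2=(220,160);s1=(230,260);s2=(230,180)
show('block T',T,[(237,424),(384,450),(366,557),(219,530)],t1,.028)
show('block S',S,[(85,328),(242,328),(236,508),(65,512)],s1,.028)
show('brick T',T,[(40,400),(203,383),(212,482),(50,501)],t2,.032)
show('brick S',S,[(200,154),(295,140),(343,218),(242,237)],s2,.032)
show('rail T',T,[(78,237),(428,262),(427,310),(75,285)],t1,.065)
show('tabs S: htab,hstop,ftab,fstop',S,[(427,66),(435,102),(456,175),(465,215)],s1,.103)
show('post S',S,[(434,292)],s1,.11)
show('post T',T,[(398,315)],t1,.11)
show('toteback T',T,[(93,83),(431,109)],t1,.059)
show('jar T cap',T,[(271,84)],t2,.064)
show('tape T',T,[(392,214)],t2,.02)
# brick mask
for nm,f in(('T',T),('S',S)):
  im=f["pixels"].astype(int)
  # block dark
print([np.round(onz(T,*p,0),3).tolist() for p in [(405,340),(412,345),(422,335),(430,335)]])
E
```

```text
block T [[0.4929, -0.3125], [0.4778, -0.3985], [0.4159, -0.3869], [0.4316, -0.3013]] mean [ 0.4545 -0.3498  0.028 ]
   edges [[0.087, -99.997], [0.063, 169.432], [0.087, 79.597], [0.062, -10.342]]
block S [[0.432, -0.2998], [0.4941, -0.3126], [0.4782, -0.3991], [0.4173, -0.3882]] mean [ 0.4554 -0.3499  0.028 ]
   edges [[0.063, -11.688], [0.088, -100.436], [0.062, 169.912], [0.09, 80.58]]
brick T [[0.5879, 0.0813], [0.5979, -0.013], [0.5404, -0.0186], [0.5294, 0.0748]] mean [0.5639 0.0311 0.032 ]
   edges [[0.095, -83.913], [0.058, -174.448], [0.094, 96.738], [0.059, 6.326]]
brick S [[0.5305, 0.0719], [0.5877, 0.0768], [0.5981, -0.0124], [0.5407, -0.02]] mean [0.5642 0.0291 0.032 ]
   edges [[0.057, 4.807], [0.09, -83.318], [0.058, -172.435], [0.093, 96.306]]
rail T [[0.5991, -0.2167], [0.5852, -0.417], [0.5577, -0.4159], [0.5718, -0.2149]] mean [ 0.5785 -0.3161  0.065 ]
   edges [[0.201, -93.988], [0.027, 177.759], [0.202, 86.01], [0.027, -3.902]]
tabs S: htab,hstop,ftab,fstop [[0.5835, -0.2543], [0.581, -0.2778], [0.578, -0.3222], [0.5756, -0.3445]] mean [ 0.5795 -0.2997  0.103 ]
   edges [[0.024, -96.123], [0.045, -93.769], [0.022, -96.145], [0.091, 85.029]]
post S [[0.5526, -0.3874]] mean [ 0.5526 -0.3874  0.11  ]
post T [[0.5528, -0.3885]] mean [ 0.5528 -0.3885  0.11  ]
toteback T [[0.6885, -0.2265], [0.6741, -0.4218]] mean [ 0.6813 -0.3242  0.059 ]
jar T cap [[0.7676, -0.0528]] mean [ 0.7676 -0.0528  0.064 ]
tape T [[0.6994, -0.1232]] mean [ 0.6994 -0.1232  0.02  ]
[[0.4, -0.331, 0.0], [0.388, -0.347, 0.0], [0.412, -0.371, 0.0], [0.412, -0.39, 0.0]]
```

```bash
cat >> h.py <<'E'
def go(x,y,z,ang):
    """shift/twist needed to get TCP at world xyz with tool y-axis at world angle ang (deg)"""
    s=readout.observe(); R=np.array(s["orientation"]); p=np.array(s["tool_pos"])
    d=R.T@(np.array([x,y,z])-p); a=np.degrees(np.arctan2(R[1,1],R[0,1]))
    tw=-((ang-a+180)%360-180)
    print("t",s["t"],"p",np.round(p,4),"yang",round(a,2),"F",np.round(s["ft_force"],2),"w",round(s["gripper_width"],4),"j",np.round(s["joint_positions"],2))
    print(" shift",np.round(d,4),"twist",round(tw,2))
E
python3 -c "
from h import *
go(.455,-.35,.12,-10.3)"
```

```text
t 0.3 p [ 0.1968 -0.6193  0.1974] yang -72.37 F [ 0.21  0.11 -0.16] w 0.0918 j [ 1.22  0.47 -0.01  1.6   0.01  1.07 -0.06]
 shift [ 0.3276 -0.1784  0.0774] twist -62.07
```

drive_tool:
  motion:
    - {"x": 0.041,"y": -0.022,"z": 0.0,"twist": -8}
    - {"x": 0.082,"y": -0.045,"z": 0.0,"twist": -16}
    - {"x": 0.123,"y": -0.067,"z": 0.0,"twist": -24}
    - {"x": 0.164,"y": -0.089,"z": 0.01,"twist": -32}
    - {"x": 0.205,"y": -0.112,"z": 0.03,"twist": -40}
    - {"x": 0.246,"y": -0.134,"z": 0.05,"twist": -48}
    - {"x": 0.287,"y": -0.156,"z": 0.07,"twist": -56}
    - {"x": 0.328,"y": -0.178,"z": 0.077,"twist": -62}

```text
$.motion[0]: bad value
```

```bash
python3 -c "
from h import *
go(.455,-.35,.036,-10.3)
f=grab_frame('side'); crop(f,170,200,370,350+60,3,'s3.png')"
```

```text
t 0.3 p [ 0.1968 -0.6193  0.1974] yang -72.37 F [ 0.21  0.11 -0.16] w 0.0918 j [ 1.22  0.47 -0.01  1.6   0.01  1.07 -0.06]
 shift [ 0.3276 -0.1783  0.1614] twist -62.07
```

View pics/s3.png

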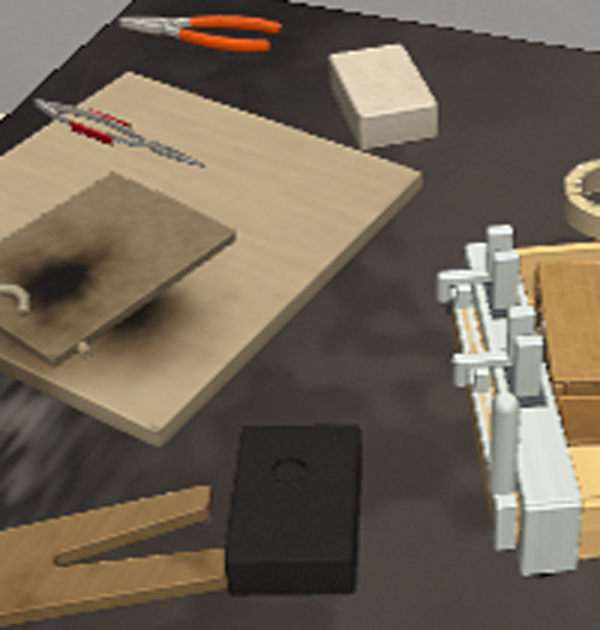

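The call was refused, since every row needs a gripper value; the arm has not moved. The picture shows the same scene: block top around (295,490), V-board prongs ending at its robot side.

drive_tool:
  motion:
    - {"gripper": 0,"x": 0.041,"y": -0.022,"z": 0.0,"twist": -8}
    - {"gripper": 0,"x": 0.082,"y": -0.045,"z": 0.0,"twist": -16}
    - {"gripper": 0,"x": 0.123,"y": -0.067,"z": 0.0,"twist": -24}
    - {"gripper": 0,"x": 0.164,"y": -0.089,"z": 0.01,"twist": -32}
    - {"gripper": 0,"x": 0.205,"y": -0.112,"z": 0.03,"twist": -40}
    - {"gripper": 0,"x": 0.246,"y": -0.134,"z": 0.05,"twist": -48}
    - {"gripper": 0,"x": 0.287,"y": -0.156,"z": 0.07,"twist": -56}
    - {"gripper": 0,"x": 0.328,"y": -0.178,"z": 0.077,"twist": -62}

```text
t: 1.15
tool_pos: [0.4553, -0.3489, 0.119]
orientation: [[0.176, 0.984, -0.002], [0.984, -0.176, 0.001], [0.001, -0.002, -1.0]]
ft_force: [0.2, -0.7, -0.7]
gripper_width: 0.0917
```

drive_tool:
  motion:
    - {"gripper": 0,"x": 0,"y": 0,"z": 0.0,"twist": 0}
    - {"gripper": 0,"x": 0,"y": 0,"z": 0.0,"twist": 0}

```text
t: 1.35
tool_pos: [0.4563, -0.3494, 0.1205]
orientation: [[0.178, 0.984, -0.0], [0.984, -0.178, 0.0], [0.0, -0.0, -1.0]]
ft_force: [-0.4, -0.9, -0.8]
gripper_width: 0.092
```

```bash
python3 -c "
from h import *
go(.455,-.35,.036,-10.3)
f=grab_frame('side'); crop(f,170,200,370,350+60,3,'s4.png')"
```

```text
t 1.35 p [ 0.4563 -0.3494  0.1205] yang -10.24 F [-0.36 -0.92 -0.81] w 0.092 j [ 0.86  0.46 -0.34  1.84  0.19  0.87  0.25]
 shift [-0.0008 -0.0012  0.0845] twist 0.06
```

View pics/s4.png

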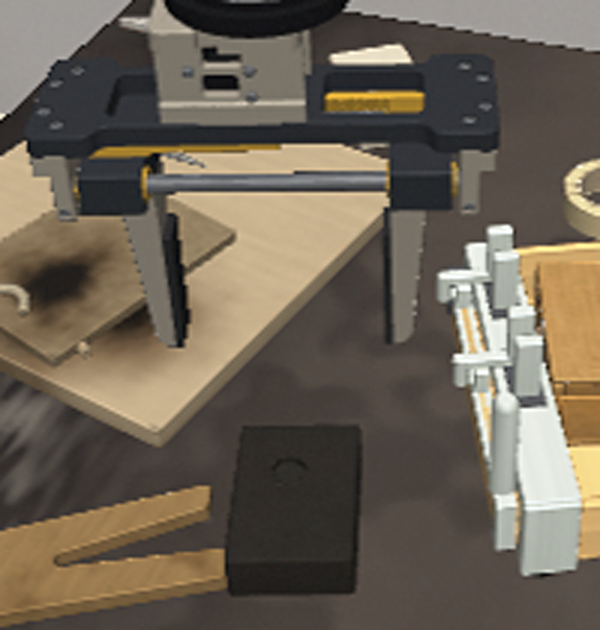

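The open gripper is above the block, with its fingers clear of the gate to the right and straddling the width. Lowering and gripping.

drive_tool:
  motion:
    - {"gripper": 0,"x": 0,"y": -0.001,"z": 0.03,"twist": 0}
    - {"gripper": 0,"x": 0,"y": -0.001,"z": 0.06,"twist": 0}
    - {"gripper": 0,"x": 0,"y": -0.001,"z": 0.084,"twist": 0}
    - {"gripper": 0,"x": 0,"y": -0.001,"z": 0.0845,"twist": 0}
    - {"gripper": 130,"x": 0,"y": -0.001,"z": 0.0845,"twist": 0}
    - {"gripper": 130,"x": 0,"y": -0.001,"z": 0.0845,"twist": 0}
    - {"gripper": 130,"x": 0,"y": -0.001,"z": 0.0845,"twist": 0}
    - {"gripper": 130,"x": 0,"y": -0.001,"z": 0.0845,"twist": 0}
  grip_force: 15

```text
t: 2.2
tool_pos: [0.4551, -0.3509, 0.0373]
orientation: [[0.18, 0.984, 0.001], [0.984, -0.18, -0.001], [-0.001, 0.002, -1.0]]
ft_force: [-0.2, 0.6, 0.0]
gripper_width: 0.0621
```

drive_tool:
  motion:
    - {"gripper": 130,"x": 0,"y": 0,"z": 0,"twist": 0}
    - {"gripper": 130,"x": 0,"y": 0,"z": -0.02,"twist": 0}
    - {"gripper": 130,"x": 0,"y": 0,"z": -0.06,"twist": 0}
    - {"gripper": 130,"x": 0,"y": 0,"z": -0.1,"twist": 0}
    - {"gripper": 130,"x": 0,"y": 0,"z": -0.1,"twist": 0}

```text
t: 2.7
tool_pos: [0.458, -0.3523, 0.1419]
orientation: [[0.18, 0.984, 0.008], [0.984, -0.18, -0.006], [-0.005, 0.009, -1.0]]
ft_force: [-1.1, -0.3, -0.7]
gripper_width: 0.0449
```

```bash
python3 -c "
from h import *
go(.6124,.035,.13,-83.9)
f=grab_frame('side'); crop(f,170,200,370,350+60,3,'s5.png')"
```

```text
t 2.7 p [ 0.458  -0.3523  0.1419] yang -10.36 F [-1.12 -0.29 -0.75] w 0.0449 j [ 0.87  0.44 -0.35  1.82  0.18  0.9   0.26]
 shift [0.4088 0.0822 0.0107] twist 73.54
```

View pics/s5.png

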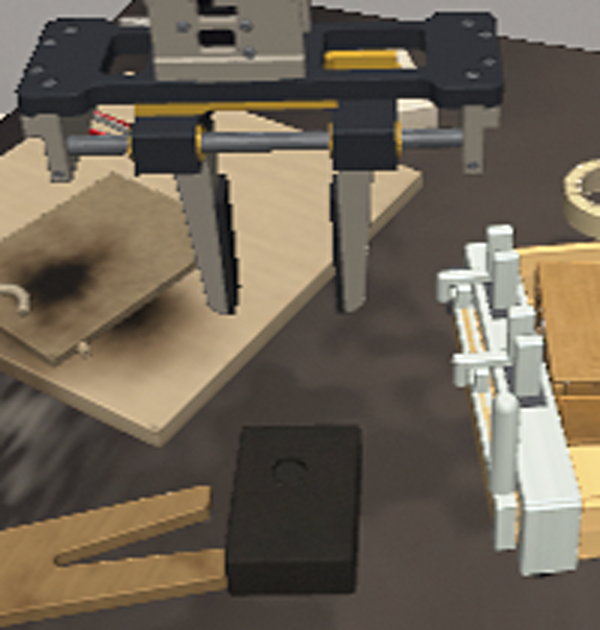

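The gripper slipped off, and the block is unmoved (top still spans (240–360, 425–595)). I'll retry with more force and more closing time.

drive_tool:
  motion:
    - {"gripper": 0,"x": 0.003,"y": -0.003,"z": 0.0,"twist": 0}
    - {"gripper": 0,"x": 0.003,"y": -0.003,"z": 0.0,"twist": 0}
    - {"gripper": 0,"x": 0.003,"y": -0.003,"z": 0.02,"twist": 0}
    - {"gripper": 0,"x": 0.003,"y": -0.003,"z": 0.06,"twist": 0}
    - {"gripper": 0,"x": 0.003,"y": -0.003,"z": 0.09,"twist": 0}
    - {"gripper": 0,"x": 0.003,"y": -0.003,"z": 0.106,"twist": 0}
    - {"gripper": 0,"x": 0.003,"y": -0.003,"z": 0.106,"twist": 0}
    - {"gripper": 0,"x": 0.003,"y": -0.003,"z": 0.106,"twist": 0}
  grip_force: 35

```text
t: 3.55
tool_pos: [0.4526, -0.3468, 0.0303]
orientation: [[0.18, 0.984, 0.0], [0.984, -0.18, 0.0], [0.0, 0.0, -1.0]]
ft_force: [-0.1, 0.3, 1.1]
gripper_width: 0.092
```

```bash
python3 -c "
from h import *
go(.455,-.35,.035,-10.3)
f=grab_frame('side'); crop(f,170,200,370,350+60,3,'s6.png')"
```

```text
t 3.55 p [ 0.4526 -0.3468  0.0303] yang -10.35 F [-0.05  0.27  1.11] w 0.092 j [ 0.83  0.58 -0.3   1.9   0.26  0.7   0.2 ]
 shift [-0.0027  0.003  -0.0047] twist -0.05
```

View pics/s6.png

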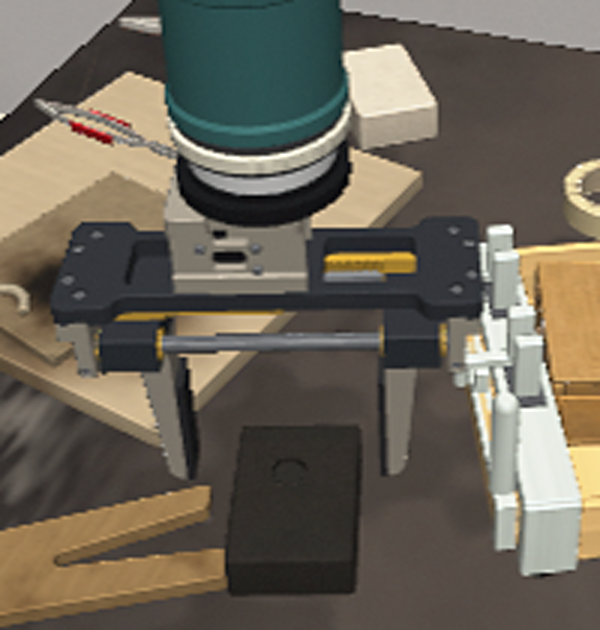

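```bash
python3 -c "
from h import *
f=grab_frame('side')
s=readout.observe();R=np.array(s['orientation']);p=np.array(s['tool_pos'])
print(s['t'],p)
for w in(-.046,.046,-.064,.064):
  X=p+R@[0,w,.022]; print(X,(proj(f,X)-[170,200])*3+1)
for q in [(182,475),(395,472)]:
  for z in (.0,.008,.02,.03): print(q,z,onz(f,(q[0]-1)/3+170,(q[1]-1)/3+200,z))
"
```

```text
3.65 [ 0.45320976 -0.34739772  0.03153349]
[ 0.40800291 -0.33915352  0.00943431] [206.34807015 513.48415499]
[ 0.49850176 -0.35570401  0.0096328 ] [383.8054579 509.9303358]
[ 0.39029661 -0.33591539  0.00939548] [171.51004108 514.18183265]
[ 0.51620806 -0.35894215  0.00967163] [418.40774186 509.23737924]
(182, 475) 0.0 [ 0.39630615 -0.30178107  0.        ]
(182, 475) 0.008 [ 0.39677252 -0.30916472  0.008     ]
(182, 475) 0.02 [ 0.39747206 -0.3202402   0.02      ]
(182, 475) 0.03 [ 0.39805502 -0.32946976  0.03      ]
(395, 472) 0.0 [ 0.51012868 -0.32318438  0.        ]
(395, 472) 0.008 [ 0.50897918 -0.33026418  0.008     ]
(395, 472) 0.02 [ 0.50725495 -0.34088389  0.02      ]
(395, 472) 0.03 [ 0.50581808 -0.34973364  0.03      ]
```

```bash
python3 -c "
from h import *
f=grab_frame('side')
crop(f,170,200,370,350+60,3,'s7.png')
T=grab_frame('top'); crop(T,340,195,470,345,4,'t7.png')
s=readout.observe();R=np.array(s['orientation']);p=np.array(s['tool_pos'])
print(s['t'],p,s['joint_positions'])
print('s4 pred',[(proj(f,[.4563+a*.984,-.3494-a*.178,.0985])-[170,200])*3+1 for a in(-.055,.055)])
print('s5 pred',[(proj(f,[.458+a*.984,-.3523-a*.178,.12])-[170,200])*3+1 for a in(-.0315,.0315)])
for w in(-.055,.055):
  X=p+R@[0,w,.022]; print((proj(T,X)-[340,195])*4+1.5)
"
```

```text
3.75 [ 0.45304109 -0.34747204  0.03161889] [ 0.82828915  0.58249669 -0.29930907  1.89695608  0.25612302  0.69650595
  0.19723136]
s4 pred [array([177.08922784, 391.44699194]), array([405.62285004, 387.35985183])]
s5 pred [array([226.30292361, 361.36121523]), array([360.04494259, 359.03985725])]
[276.10280595 584.20834988]
[307.15023938 399.78147802]
```

View pics/s7.png

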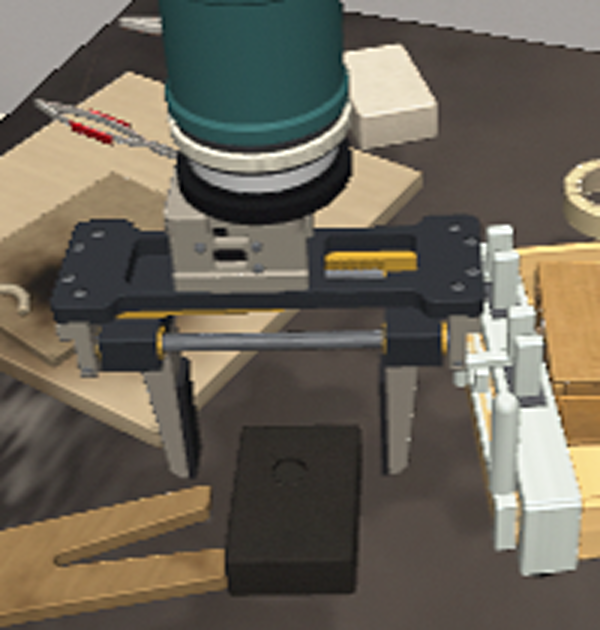

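View pics/t7.png

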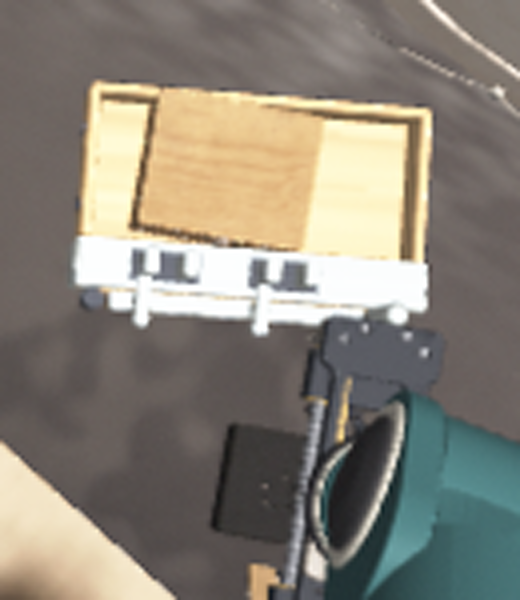

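```bash
python3 -c "
from h import *
f=grab_frame('side');T=grab_frame('top')
s=readout.observe();R=np.array(s['orientation']);p=np.array(s['tool_pos'])
print(p)
for zt in(-.066,-.1):
 for w in(.0945,-.0945):
  for a in(-.0375,.0375):
   X=p+R@[a,w,zt]; print(zt,w,a,X.round(3),'T',((proj(T,X)-[340,195])*4+1.5).round(),'S',((proj(f,X)-[170,200])*3+1).round())
"
```

```text
[ 0.45273094 -0.34732245  0.03128436]
-0.066 0.0945 -0.0375 [ 0.539 -0.401  0.097] T [416. 341.] S [483. 444.]
-0.066 0.0945 0.0375 [ 0.552 -0.327  0.097] T [283. 317.] S [475. 333.]
-0.066 -0.0945 -0.0375 [ 0.353 -0.367  0.097] T [360. 680.] S [ 71. 452.]
-0.066 -0.0945 0.0375 [ 0.366 -0.293  0.097] T [226. 656.] S [102. 339.]
-0.1 0.0945 -0.0375 [ 0.539 -0.401  0.131] T [431. 339.] S [484. 391.]
-0.1 0.0945 0.0375 [ 0.552 -0.327  0.131] T [295. 314.] S [476. 282.]
-0.1 -0.0945 -0.0375 [ 0.353 -0.367  0.131] T [374. 688.] S [ 60. 398.]
-0.1 -0.0945 0.0375 [ 0.366 -0.293  0.131] T [236. 663.] S [ 92. 288.]
```

```bash
python3 -c "
from h import *
f=grab_frame('side');T=grab_frame('top')
crop(f,180,260,340,380,5,'s8.png');crop(T,400,260,500,370,5,'t8.png')"
```

```text
(no output)
```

View pics/s8.png

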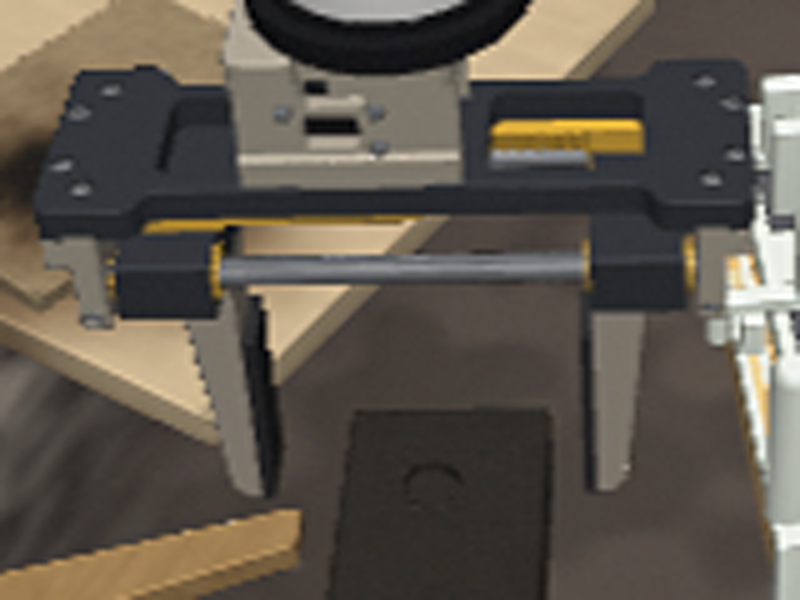

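View pics/t8.png

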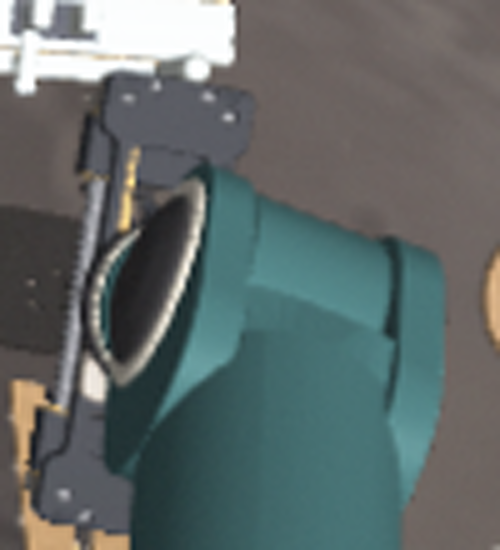

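```bash
python3 -c "
from h import *
f=grab_frame('side');T=grab_frame('top')
s=readout.observe();R=np.array(s['orientation']);p=np.array(s['tool_pos'])
P=lambda f:f['mtx']@np.c_[f['R'],f['t']]
Q=[]
for a,b in zip([(706,80),(732,103),(737,155),(712,180)],[(128,97),(157,85),(207,96),(228,117)]):
  S=np.array([180,260])+np.array(a)/5.-.4; U=np.array([400,260])+np.array(b)/5.-.4
  X=cv2.triangulatePoints(P(f),P(T),S.reshape(2,1),U.reshape(2,1))[:,0];X=X[:3]/X[3];Q.append(X)
  print(X.round(4),'tool',(R.T@(X-p)).round(4),'reproj',(proj(f,X)-S).round(1),(proj(T,X)-U).round(1))
print(np.mean(Q,0), R.T@(np.mean(Q,0)-p))
"
```

```text
[ 0.5375 -0.3427  0.1792] tool [ 0.0195  0.0832 -0.1487] reproj [ 0.4 -0. ] [-0.   0.2]
[ 0.5424 -0.3547  0.1797] tool [ 0.0085  0.0901 -0.1492] reproj [ 0.5 -0. ] [-0.   0.2]
[ 0.5383 -0.3758  0.1791] tool [-0.0129  0.0899 -0.1485] reproj [ 0. -0.] [-0.  0.]
[ 0.5296 -0.3844  0.1791] tool [-0.0229  0.0828 -0.1486] reproj [ 0. -0.] [-0.  0.]
[ 0.53693147 -0.36439228  0.17928527] [-0.0019496  0.0864958 -0.148737 ]
```

```bash
python3 -c "
from h import *
f=grab_frame('side')
def atx(px,tx):  # intersect ray with tool plane x=tx
  s=readout.observe();R=np.array(s['orientation']);p=np.array(s['tool_pos'])
  c,d=ray(f,180+px[0]/5-.4,260+px[1]/5-.4); n=R[:,0]; k=(tx-n@(c-p))/(n@d); X=c+k*d; return X.round(4),(R.T@(X-p)).round(4)
for tx in(-.012,-.002): print('tipR',atx((610,490),tx),'tipL',atx((250,495),tx))
for tx in(-.012,): print('finger top R',atx((615,312),tx),)
for tx in(-.0375,): print('block bottom',atx((160,318),tx),atx((640,308),tx),'plate bot',atx((400,210),tx))
"
```

```text
tipR (array([ 0.5032, -0.3684,  0.0497]), array([-0.012 ,  0.054 , -0.0193])) tipL (array([ 0.3981, -0.3492,  0.0504]), array([-0.012 , -0.0528, -0.02  ]))
tipR (array([ 0.5048, -0.3586,  0.0386]), array([-0.002 ,  0.0538, -0.0081])) tipL (array([ 0.3974, -0.3389,  0.0392]), array([-0.002 , -0.0553, -0.0088]))
finger top R (array([ 0.5056, -0.3689,  0.122 ]), array([-0.012 ,  0.0565, -0.0915]))
block bottom (array([ 0.3835, -0.3724,  0.1469]), array([-0.0375, -0.063 , -0.1165])) (array([ 0.5079, -0.3952,  0.1478]), array([-0.0375,  0.0635, -0.1173])) plate bot (array([ 0.4479, -0.3842,  0.1831]), array([-0.0375,  0.0025, -0.1527]))
```

```bash
python3 -c "
from h import *
f=grab_frame('side')
def atx(px,tx,p,a): 
  R=np.array([[-np.sin(a),np.cos(a),0],[np.cos(a),np.sin(a),0],[0,0,-1.]]);p=np.array(p)
  c,d=ray(f,170+(px[0]-1)/3,200+(px[1]-1)/3); n=R[:,0]; k=(tx-n@(c-p))/(n@d); X=c+k*d; return X.round(4),(R.T@(X-p)).round(4)
a=np.radians(-10.3)
for q in[(175,346),(399,343)]: print('s4',atx(q,-.012,(.4563,-.3494,.1205),a))
for q in[(226,312),(350,312)]: print('s5',atx(q,-.012,(.458,-.3523,.1419),a))
for q in[(182,475),(397,473)]: print('s7',atx(q,-.012,(.453,-.3474,.0315),a))
"; ls -a; ls -la .
```

```text
s4 (array([ 0.4049, -0.3522,  0.139 ]), array([-0.012 , -0.0501, -0.0185]))
s4 (array([ 0.5057, -0.3706,  0.1386]), array([-0.012 ,  0.0523, -0.0181]))
s5 (array([ 0.4294, -0.3593,  0.1613]), array([-0.012 , -0.0269, -0.0194]))
s5 (array([ 0.4839, -0.3692,  0.1601]), array([-0.012 ,  0.0285, -0.0182]))
s7 (array([ 0.3993, -0.3498,  0.0521]), array([-0.012 , -0.0524, -0.0206]))
s7 (array([ 0.5037, -0.3688,  0.0506]), array([-0.012 ,  0.0537, -0.0191]))
.
..
h.py
pics
total 16
drwxr-xr-x  3 agent agent 4096 Dec  6 17:55 .
drwxr-xr-x 23 root  root  4096 Dec  6 17:54 ..
-rw-r--r--  1 agent agent 1034 Dec  6 17:57 h.py
drwxr-xr-x  2 agent agent 4096 Dec  6 18:00 pics
```

Both views agree, and three poses confirm it: the fingertips stand about 19 mm *above* the reported TCP instead of 22 mm below, so the height reading is about 41 mm too low. I'll go by the pictures for height and lower further in small steps.

drive_tool:
  motion:
    - {"gripper": 0,"x": -0.001,"y": 0.002,"z": 0.01,"twist": 0}
    - {"gripper": 0,"x": -0.003,"y": 0.003,"z": 0.02,"twist": 0}
    - {"gripper": 0,"x": -0.003,"y": 0.003,"z": 0.026,"twist": 0}
    - {"gripper": 0,"x": -0.003,"y": 0.003,"z": 0.026,"twist": 0}

```text
t: 4.55
tool_pos: [0.4536, -0.3497, 0.0025]
orientation: [[0.18, 0.984, -0.002], [0.984, -0.18, 0.002], [0.001, -0.003, -1.0]]
ft_force: [-0.6, 0.3, 0.4]
gripper_width: 0.0922
```

```bash
cat >> h.py <<'E'
def tipz(f,u,v,tx):
    "height of finger edge pixel on tool plane x=tx"
    s=readout.observe();R=np.array(s['orientation']);p=np.array(s['tool_pos'])
    c,d=ray(f,u,v); n=R[:,0]; k=(tx-n@(c-p))/(n@d); X=c+k*d; return X.round(4),(R.T@(X-p)).round(4)
E
python3 -c "
from h import *
go(.455,-.35,-.004,-10.3)
f=grab_frame('side'); crop(f,200,270,330,400,4,'s9.png')"
```

```text
t 4.55 p [ 0.4536 -0.3497  0.0025] yang -10.37 F [-0.59  0.33  0.42] w 0.0922 j [ 0.82  0.63 -0.28  1.9   0.27  0.65  0.19]
 shift [-0.0001  0.0015  0.0065] twist -0.07
```

View pics/s9.png

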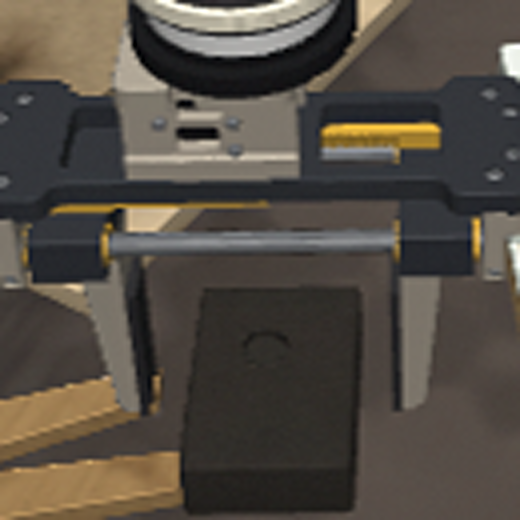

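Reading 0.0025 with no contact force confirms the height offset. The tips, at about (140,410) and (407,410), straddle the middle of the block. I'll go 6 mm lower and grip.

drive_tool:
  motion:
    - {"gripper": 0,"x": 0,"y": 0.001,"z": 0.006,"twist": 0}
    - {"gripper": 0,"x": 0,"y": 0.001,"z": 0.006,"twist": 0}
    - {"gripper": 120,"x": 0,"y": 0.001,"z": 0.006,"twist": 0}
    - {"gripper": 120,"x": 0,"y": 0.001,"z": 0.006,"twist": 0}
    - {"gripper": 120,"x": 0,"y": 0.001,"z": 0.006,"twist": 0}
    - {"gripper": 120,"x": 0,"y": 0.001,"z": 0.006,"twist": 0}
    - {"gripper": 120,"x": 0,"y": 0.001,"z": 0.006,"twist": 0}
    - {"gripper": 120,"x": 0,"y": 0.001,"z": 0.006,"twist": 0}
  grip_force: 20

```text
t: 5.4
tool_pos: [0.4553, -0.3506, -0.0017]
orientation: [[0.18, 0.984, -0.0], [0.984, -0.18, -0.0], [-0.0, -0.0, -1.0]]
ft_force: [-1.1, 0.4, 2.9]
gripper_width: 0.0643
```

drive_tool:
  motion:
    - {"gripper": 120,"x": 0,"y": 0,"z": 0,"twist": 0}
    - {"gripper": 120,"x": 0,"y": 0,"z": 0,"twist": 0}
    - {"gripper": 120,"x": 0,"y": 0,"z": -0.01,"twist": 0}
    - {"gripper": 120,"x": 0,"y": 0,"z": -0.03,"twist": 0}
    - {"gripper": 120,"x": 0,"y": 0,"z": -0.06,"twist": 0}
    - {"gripper": 120,"x": 0,"y": 0,"z": -0.1,"twist": 0}
    - {"gripper": 120,"x": 0,"y": 0,"z": -0.1,"twist": 0}

```text
t: 6.1
tool_pos: [0.4593, -0.3524, 0.1037]
orientation: [[0.18, 0.984, 0.009], [0.984, -0.18, -0.006], [-0.004, 0.009, -1.0]]
ft_force: [0.2, -0.6, -1.5]
gripper_width: 0.064
```

```bash
python3 -c "
from h import *
go(.6124,.035,.08,-83.9)
f=grab_frame('side'); crop(f,170,200,370,350+60,3,'s10.png')"
```

```text
t 6.1 p [ 0.4593 -0.3524  0.1037] yang -10.35 F [ 0.16 -0.62 -1.45] w 0.064 j [ 0.86  0.49 -0.34  1.85  0.21  0.83  0.24]
 shift [0.4087 0.0808 0.0227] twist 73.55
```

View pics/s10.png

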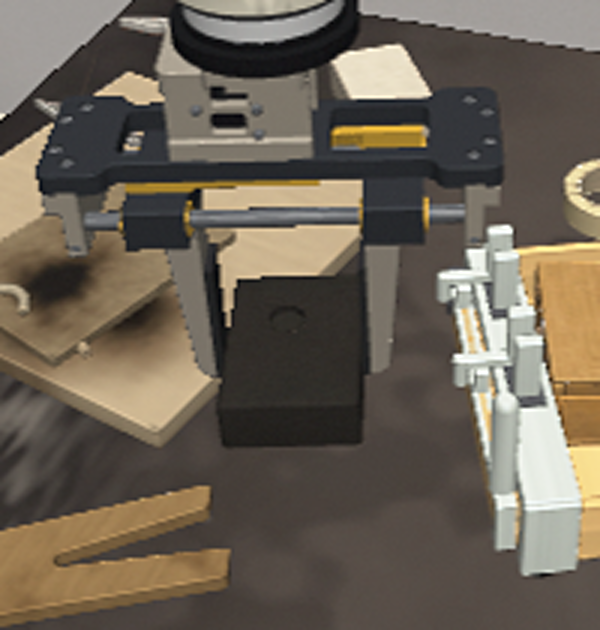

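drive_tool:
  motion:
    - {"gripper": 120,"x": 0.04,"y": 0.008,"z": 0,"twist": 7}
    - {"gripper": 120,"x": 0.08,"y": 0.016,"z": 0,"twist": 14}
    - {"gripper": 120,"x": 0.12,"y": 0.024,"z": 0,"twist": 21}
    - {"gripper": 120,"x": 0.16,"y": 0.032,"z": 0,"twist": 28}
    - {"gripper": 120,"x": 0.2,"y": 0.04,"z": 0,"twist": 35}
    - {"gripper": 120,"x": 0.24,"y": 0.048,"z": 0,"twist": 42}
    - {"gripper": 120,"x": 0.28,"y": 0.056,"z": 0,"twist": 49}
    - {"gripper": 120,"x": 0.32,"y": 0.064,"z": 0,"twist": 56}

```text
t: 6.95
tool_pos: [0.5755, -0.0455, 0.0967]
orientation: [[0.918, 0.396, -0.002], [0.396, -0.918, 0.0], [-0.002, -0.001, -1.0]]
ft_force: [0.6, 0.4, -1.4]
gripper_width: 0.0642
```

```bash
python3 -c "
from h import *
go(.6144,.035,.08,-83.9)"
```

```text
t 6.95 p [ 0.5755 -0.0455  0.0967] yang -66.65 F [ 0.57  0.45 -1.36] w 0.0642 j [ 0.15  0.48 -0.17  1.85  0.11  0.82 -1.23]
 shift [ 0.0676 -0.0585  0.0167] twist 17.25
```

drive_tool:
  motion:
    - {"gripper": 120,"x": 0.03,"y": -0.025,"z": 0,"twist": 8}
    - {"gripper": 120,"x": 0.06,"y": -0.05,"z": 0,"twist": 16}
    - {"gripper": 120,"x": 0.067,"y": -0.057,"z": 0,"twist": 17.2}
    - {"gripper": 120,"x": 0.067,"y": -0.057,"z": 0,"twist": 17.2}
    - {"gripper": 120,"x": 0.067,"y": -0.057,"z": 0,"twist": 17.2}

```text
t: 7.45
tool_pos: [0.6135, 0.0309, 0.0969]
orientation: [[0.994, 0.113, -0.002], [0.113, -0.994, -0.001], [-0.003, 0.001, -1.0]]
ft_force: [-0.7, -0.1, -1.6]
gripper_width: 0.0639
```

```bash
python3 -c "
from h import *
go(.6144,.035,.04,-83.9)
f=grab_frame('side'); crop(f,230,100,430,260,4,'s11.png')
f=grab_frame('top'); crop(f,180,200,310,330,4,'t11.png')"
```

```text
t 7.45 p [0.6135 0.0309 0.0969] yang -83.54 F [-0.74 -0.13 -1.59] w 0.0639 j [-0.03  0.53 -0.11  1.77  0.07  0.85 -1.62]
 shift [ 0.0015 -0.004   0.0569] twist 0.36
```

View pics/s11.png

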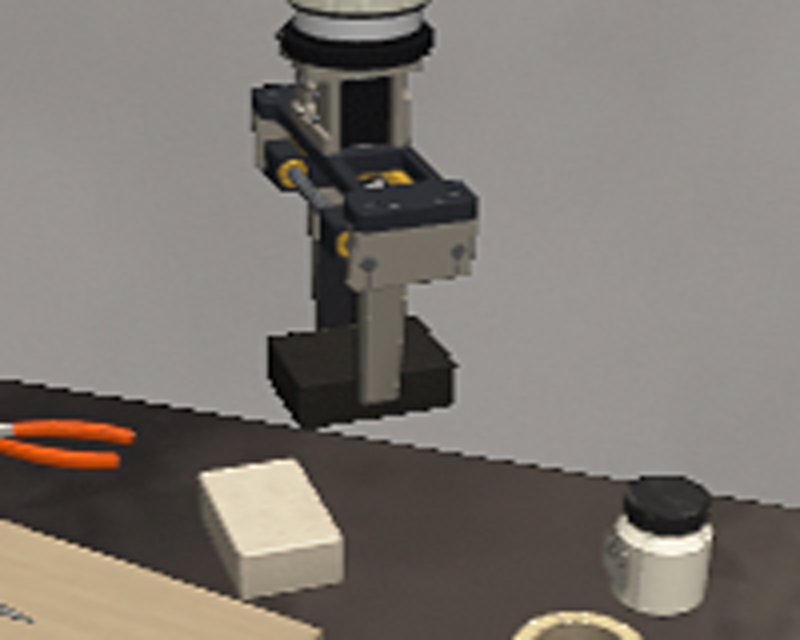

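View pics/t11.png

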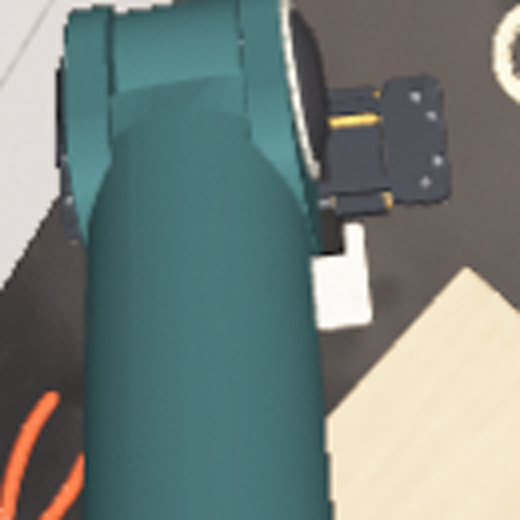

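```bash
python3 -c "
from h import *
f=grab_frame('side')
q=lambda u,v:((u+.5)/4-.5+230,(v+.5)/4-.5+100)
for z in(.09,.095,.1,.105,.11): print(z,onz(f,*q(305,427),z).round(4),onz(f,*q(452,404),z).round(4),'top',onz(f,*q(300,389),z+.028).round(4),onz(f,*q(452,366),z+.028).round(4))
a=np.radians(6.46);
for l,w in((-.045,-.032),(.045,-.032)): print(.6135+l*np.cos(a)-w*np.sin(a),.0309+l*np.sin(a)+w*np.cos(a))
"
```

```text
0.09 [0.5821 0.0126 0.09  ] [0.667  0.0219 0.09  ] top [0.5782 0.0043 0.118 ] [0.6639 0.0138 0.118 ]
0.095 [0.5805 0.0038 0.095 ] [0.6645 0.013  0.095 ] top [ 0.5765 -0.005   0.123 ] [0.6612 0.0045 0.123 ]
0.1 [ 0.5789 -0.005   0.1   ] [0.662  0.0041 0.1   ] top [ 0.5748 -0.0143  0.128 ] [ 0.6586 -0.0049  0.128 ]
0.105 [ 0.5773 -0.0139  0.105 ] [ 0.6595 -0.0048  0.105 ] top [ 0.5731 -0.0235  0.133 ] [ 0.656  -0.0143  0.133 ]
0.11 [ 0.5757 -0.0227  0.11  ] [ 0.6569 -0.0137  0.11  ] top [ 0.5715 -0.0328  0.138 ] [ 0.6533 -0.0237  0.138 ]
0.5723860263580205 -0.005959750017690148
0.661814584344562 0.004166108782816216
```

The block (near lower corner at (305,427)) hangs level behind the brick, its underside about 0.10 high and overlapping the brick's rear edge by some 25 mm. Lowering to just above the brick top.

drive_tool:
  motion:
    - {"gripper": 120,"x": 0.0,"y": -0.004,"z": 0.02,"twist": 0}
    - {"gripper": 120,"x": 0.0,"y": -0.004,"z": 0.04,"twist": 0}
    - {"gripper": 120,"x": 0.0,"y": -0.004,"z": 0.058,"twist": 0}
    - {"gripper": 120,"x": 0.0,"y": -0.004,"z": 0.06,"twist": 0}
    - {"gripper": 120,"x": 0.0,"y": -0.004,"z": 0.06,"twist": 0}
    - {"gripper": 120,"x": 0.0,"y": -0.004,"z": 0.06,"twist": 0}

```text
t: 8.2
tool_pos: [0.615, 0.0353, 0.0392]
orientation: [[0.994, 0.111, 0.002], [0.111, -0.994, 0.0], [0.002, 0.0, -1.0]]
ft_force: [0.2, -0.5, -1.1]
gripper_width: 0.0644
```

```bash
python3 -c "
from h import *
go(.6127,.035,.029,-83.9)
f=grab_frame('side'); crop(f,250,140,390,260,5,'s12.png')"
```

```text
t 8.2 p [0.615  0.0353 0.0392] yang -83.61 F [ 0.23 -0.48 -1.06] w 0.0644 j [-0.04  0.61 -0.1   1.79  0.08  0.74 -1.64]
 shift [-0.0023  0.0001  0.0102] twist 0.29
```

View pics/s12.png

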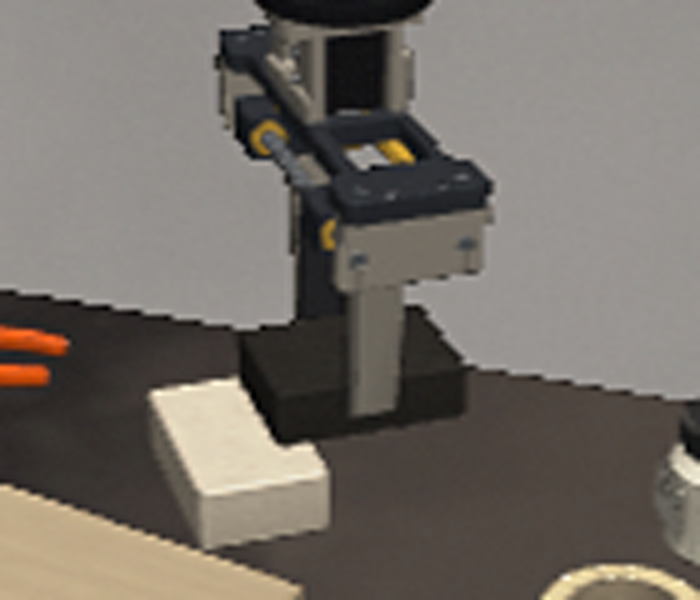

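The block overlaps the brick's rear edge as planned, with its near corner at (285,443) over the brick top. Touching down, then pivoting it in a light grip.

drive_tool:
  motion:
    - {"gripper": 120,"x": -0.002,"y": 0.0,"z": 0.004,"twist": 0}
    - {"gripper": 120,"x": -0.002,"y": 0.0,"z": 0.008,"twist": 0}
    - {"gripper": 120,"x": -0.002,"y": 0.0,"z": 0.009,"twist": 0}
    - {"gripper": 120,"x": -0.002,"y": 0.0,"z": 0.01,"twist": 0}
    - {"gripper": 120,"x": -0.002,"y": 0.0,"z": 0.01,"twist": 0}

```text
t: 8.75
tool_pos: [0.6132, 0.0356, 0.0295]
orientation: [[0.994, 0.112, 0.002], [0.112, -0.994, -0.0], [0.002, 0.0, -1.0]]
ft_force: [0.2, -0.5, 6.7]
gripper_width: 0.0641
```

drive_tool:
  motion:
    - {"gripper": 120,"x": 0.0,"y": 0.0,"z": 0.0,"twist": 0}
    - {"gripper": 120,"x": 0.0,"y": 0.0,"z": 0.001,"twist": 0}
    - {"gripper": 120,"x": 0.002,"y": 0.0,"z": 0.003,"twist": 0}
    - {"gripper": 120,"x": 0.004,"y": 0.0,"z": 0.005,"twist": 0}
    - {"gripper": 120,"x": 0.004,"y": 0.0,"z": 0.005,"twist": 0}
  grip_force: 5

```text
t: 9.25
tool_pos: [0.6168, 0.0361, 0.0228]
orientation: [[0.994, 0.112, 0.001], [0.112, -0.994, 0.0], [0.001, 0.0, -1.0]]
ft_force: [3.4, -0.8, 0.9]
gripper_width: 0.0639
```

```bash
python3 -c "
from h import *
go(.6127,.035,.029,-83.9)
f=grab_frame('side'); crop(f,250,140,390,260,5,'s13.png')"
```

```text
t 9.25 p [0.6168 0.0361 0.0228] yang -83.57 F [ 3.4  -0.82  0.86] w 0.0639 j [-0.04  0.64 -0.1   1.79  0.09  0.72 -1.64]
 shift [-0.0042  0.0006 -0.0062] twist 0.33
```

View pics/s13.png

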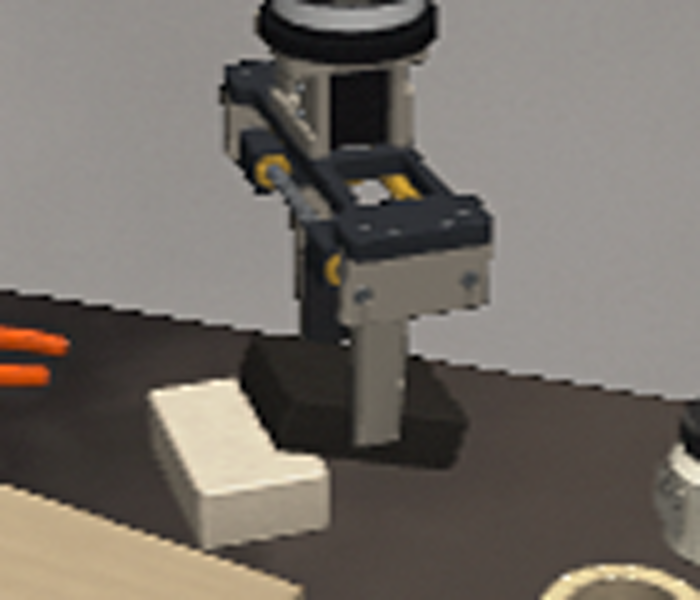

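It pivots nicely: the raised end rests on the brick and the slope is about 15° so far. Continuing the arc.

drive_tool:
  motion:
    - {"gripper": 120,"x": 0.001,"y": 0.0,"z": 0.002,"twist": 0}
    - {"gripper": 120,"x": 0.002,"y": 0.0,"z": 0.004,"twist": 0}
    - {"gripper": 120,"x": 0.003,"y": 0.0,"z": 0.006,"twist": 0}
    - {"gripper": 120,"x": 0.0035,"y": 0.0,"z": 0.007,"twist": 0}
    - {"gripper": 120,"x": 0.0035,"y": 0.0,"z": 0.007,"twist": 0}

```text
t: 9.8
tool_pos: [0.6187, 0.0364, 0.0161]
orientation: [[0.994, 0.112, -0.002], [0.112, -0.994, -0.0], [-0.002, 0.0, -1.0]]
ft_force: [-0.2, 0.2, 5.3]
gripper_width: 0.0648
```

```bash
python3 -c "
from h import *
go(.6127,.035,.029,-83.9)
f=grab_frame('side'); crop(f,250,140,390,260,5,'s14.png')"
```

```text
t 9.8 p [0.6187 0.0364 0.0161] yang -83.57 F [-0.19  0.17  5.32] w 0.0648 j [-0.04  0.65 -0.1   1.78  0.09  0.71 -1.64]
 shift [-0.0062  0.0007 -0.0129] twist 0.33
```

View pics/s14.png

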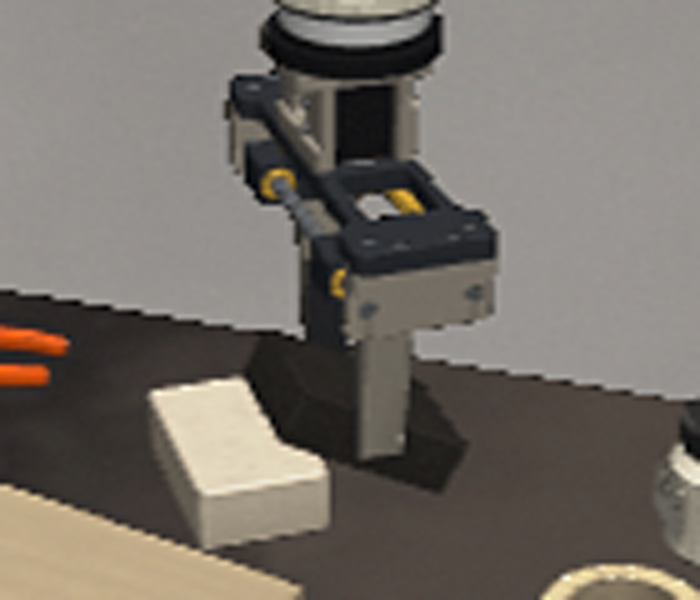

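The slope is now about 30° and the low end is on the bench: 5 N of push-back. Releasing and rising.

drive_tool:
  motion:
    - {"gripper": 70,"x": 0,"y": 0.0,"z": 0,"twist": 0}
    - {"gripper": 40,"x": 0,"y": 0.0,"z": 0,"twist": 0}
    - {"gripper": 0,"x": 0,"y": 0.0,"z": 0,"twist": 0}
    - {"gripper": 0,"x": 0,"y": 0.0,"z": 0,"twist": 0}
    - {"gripper": 0,"x": 0,"y": 0.0,"z": -0.03,"twist": 0}
    - {"gripper": 0,"x": 0,"y": 0.0,"z": -0.07,"twist": 0}
    - {"gripper": 0,"x": 0,"y": 0.0,"z": -0.12,"twist": 0}
    - {"gripper": 0,"x": 0,"y": 0.0,"z": -0.14,"twist": 0}

```text
t: 10.65
tool_pos: [0.6219, 0.0368, 0.161]
orientation: [[0.994, 0.112, 0.006], [0.112, -0.994, 0.001], [0.006, 0.0, -1.0]]
ft_force: [0.8, 0.3, 0.3]
gripper_width: 0.0918
```

```bash
python3 -c "
from h import *
go(.577,-.339,.13,-94.2)
f=grab_frame('side'); crop(f,250,140,390,260,5,'s15.png')"
```

```text
t 10.65 p [0.6219 0.0368 0.161 ] yang -83.57 F [0.8  0.34 0.31] w 0.0918 j [-0.03  0.46 -0.11  1.71  0.06  0.97 -1.62]
 shift [-0.0869  0.3684  0.0304] twist 10.63
```

View pics/s15.png

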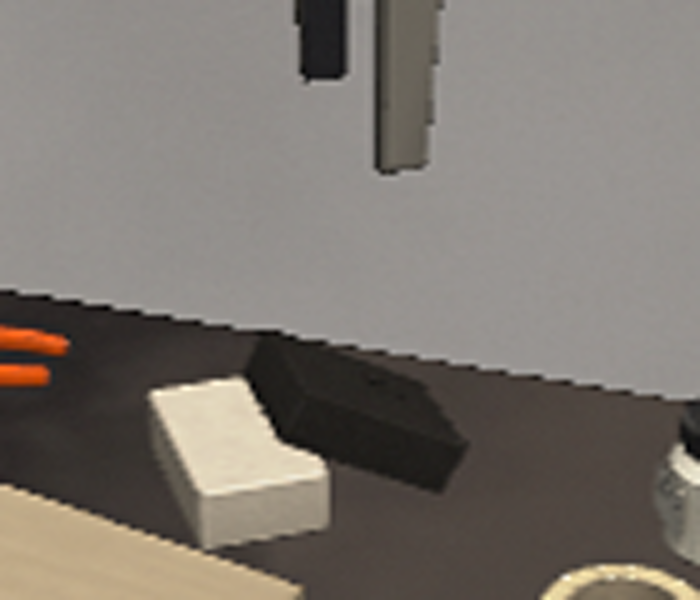

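The block leans steadily on the brick's rear edge, its lower end on the bench at about (445,490). Now to the free-end catch.

drive_tool:
  motion:
    - {"gripper": 116,"x": -0.011,"y": 0.046,"z": 0,"twist": 1.5}
    - {"gripper": 116,"x": -0.022,"y": 0.092,"z": 0,"twist": 3}
    - {"gripper": 116,"x": -0.033,"y": 0.138,"z": 0,"twist": 4.5}
    - {"gripper": 116,"x": -0.044,"y": 0.184,"z": 0,"twist": 6}
    - {"gripper": 116,"x": -0.055,"y": 0.23,"z": 0.0,"twist": 7.5}
    - {"gripper": 116,"x": -0.066,"y": 0.276,"z": 0.01,"twist": 9}
    - {"gripper": 116,"x": -0.077,"y": 0.322,"z": 0.02,"twist": 10.6}
    - {"gripper": 116,"x": -0.087,"y": 0.369,"z": 0.03,"twist": 10.6}

```text
t: 11.5
tool_pos: [0.5737, -0.3414, 0.1252]
orientation: [[0.997, -0.073, -0.001], [-0.073, -0.997, 0.0], [-0.001, -0.0, -1.0]]
ft_force: [0.4, 1.0, -0.2]
gripper_width: 0.0501
```

drive_tool:
  motion:
    - {"gripper": 116,"x": 0,"y": 0,"z": 0,"twist": 0}
    - {"gripper": 116,"x": 0,"y": 0,"z": 0,"twist": 0}
    - {"gripper": 116,"x": 0,"y": 0,"z": 0,"twist": 0}

```text
t: 11.8
tool_pos: [0.575, -0.3381, 0.1258]
orientation: [[0.997, -0.071, -0.0], [-0.071, -0.997, 0.001], [-0.0, -0.001, -1.0]]
ft_force: [0.8, 0.7, 0.6]
gripper_width: 0.0501
```

```bash
python3 -c "
from h import *
go(.576,-.3395,.064,-94.2)
f=grab_frame('side'); crop(f,270,210,430,370,4,'s16.png')
f=grab_frame('top'); crop(f,340,195,470,315,5,'t16.png'); crop(f,220,220,300,290,5,'t16b.png')"
```

```text
t 11.8 p [ 0.575  -0.3381  0.1258] yang -94.06 F [0.78 0.72 0.61] w 0.0501 j [ 0.47  0.57  0.01  1.62 -0.01  0.96 -1.15]
 shift [0.0011 0.0014 0.0617] twist 0.14
```

View pics/s16.png

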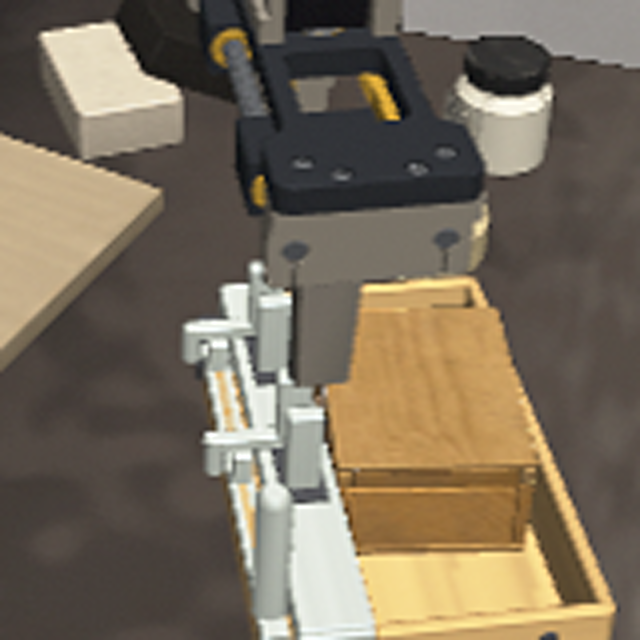

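View pics/t16.png

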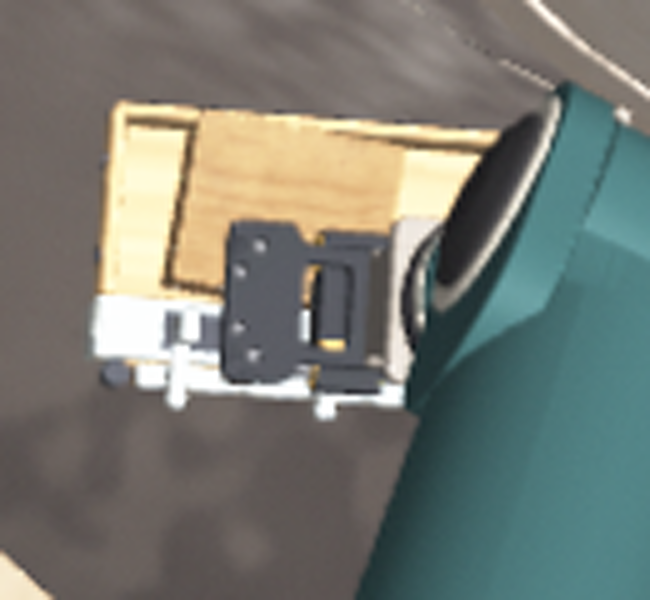

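View pics/t16b.png

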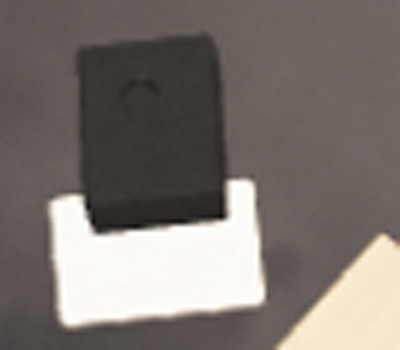

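```bash
python3 -c "
from h import *
f=grab_frame('side')
q=lambda u,v:((u+.5)/4-.5+270,(v+.5)/4-.5+210)
for z in(.13,.138,.142,.146,.15): print(z,onz(f,*q(298,385),z).round(4),onz(f,*q(350,383),z).round(4))
s=readout.observe();R=np.array(s['orientation']);p=np.array(s['tool_pos'])
print(p,[ (p+R@[a,.043,-.019]).round(4) for a in(-.01,.01)])
print('stop top',onz(f,*q(305,408),.103),'tab h',onz(f,*q(272,299),.103))
"
```

```text
0.13 [ 0.5687 -0.3569  0.13  ] [ 0.5873 -0.3596  0.13  ]
0.138 [ 0.5661 -0.3654  0.138 ] [ 0.5844 -0.3682  0.138 ]
0.142 [ 0.5648 -0.3697  0.142 ] [ 0.5829 -0.3724  0.142 ]
0.146 [ 0.5635 -0.374   0.146 ] [ 0.5814 -0.3767  0.146 ]
0.15 [ 0.5622 -0.3783  0.15  ] [ 0.58   -0.3809  0.15  ]
[ 0.5754348  -0.3380003   0.12647145] [array([ 0.5624, -0.3802,  0.1454]), array([ 0.5824, -0.3816,  0.1455])]
stop top [ 0.57663767 -0.34083459  0.103     ] tab h [ 0.58025115 -0.27568436  0.103     ]
```

Finger, stop and tab line up with the estimates. The leaning block looks right from above, overlapping the brick's rear edge. Lowering onto the catch.

drive_tool:
  motion:
    - {"gripper": 116,"x": 0.002,"y": 0.001,"z": 0.01,"twist": 0}
    - {"gripper": 116,"x": 0.002,"y": 0.001,"z": 0.025,"twist": 0}
    - {"gripper": 116,"x": 0.002,"y": 0.001,"z": 0.04,"twist": 0}
    - {"gripper": 116,"x": 0.002,"y": 0.001,"z": 0.05,"twist": 0}
    - {"gripper": 116,"x": 0.002,"y": 0.001,"z": 0.05,"twist": 0}

```text
t: 12.45
tool_pos: [0.5749, -0.3403, 0.0733]
orientation: [[0.997, -0.073, -0.004], [-0.073, -0.997, 0.002], [-0.004, -0.002, -1.0]]
ft_force: [-0.2, 0.9, -0.5]
gripper_width: 0.0503
```

```bash
python3 -c "
from h import *
go(.576,-.3395,.064,-94.2)
f=grab_frame('side'); crop(f,270,210,430,370,4,'s17.png')"
```

```text
t 12.45 p [ 0.5749 -0.3403  0.0733] yang -94.17 F [-0.2   0.91 -0.54] w 0.0503 j [ 0.47  0.63  0.01  1.64 -0.01  0.87 -1.15]
 shift [ 0.0011 -0.0008  0.0093] twist 0.03
```

View pics/s17.png

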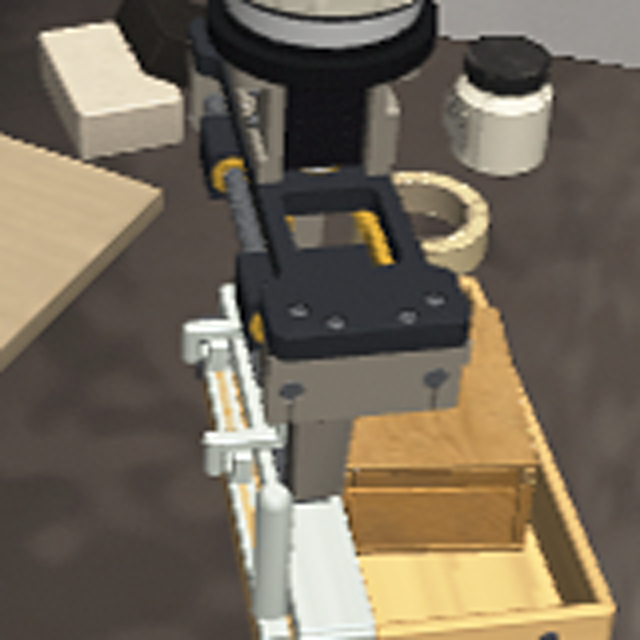

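drive_tool:
  motion:
    - {"gripper": 116,"x": 0.001,"y": 0,"z": 0.005,"twist": 0}
    - {"gripper": 116,"x": 0.001,"y": 0,"z": 0.01,"twist": 0}
    - {"gripper": 150,"x": 0.001,"y": 0,"z": 0.01,"twist": 0}
    - {"gripper": 180,"x": 0.001,"y": 0,"z": 0.01,"twist": 0}
    - {"gripper": 200,"x": 0.001,"y": 0,"z": 0.01,"twist": 0}
    - {"gripper": 215,"x": 0.001,"y": 0,"z": 0.01,"twist": 0}
    - {"gripper": 215,"x": 0.001,"y": 0,"z": 0.01,"twist": 0}
    - {"gripper": 215,"x": 0.001,"y": 0,"z": 0.01,"twist": 0}
  grip_force: 15

```text
t: 13.3
tool_pos: [0.5781, -0.3369, 0.066]
orientation: [[0.997, -0.071, -0.001], [-0.071, -0.997, 0.005], [-0.001, -0.005, -1.0]]
ft_force: [0.8, 9.1, -0.4]
gripper_width: 0.0175
```

```bash
python3 -c "
from h import *
go(.576,-.3395,.064,-94.2)
f=grab_frame('side'); crop(f,270,210,430,370,4,'s18.png')"
```

```text
t 13.3 p [ 0.5781 -0.3369  0.066 ] yang -94.06 F [ 0.78  9.13 -0.35] w 0.0175 j [ 0.47  0.64  0.01  1.64 -0.01  0.86 -1.15]
 shift [-0.0019  0.0028  0.002 ] twist 0.14
```

View pics/s18.png

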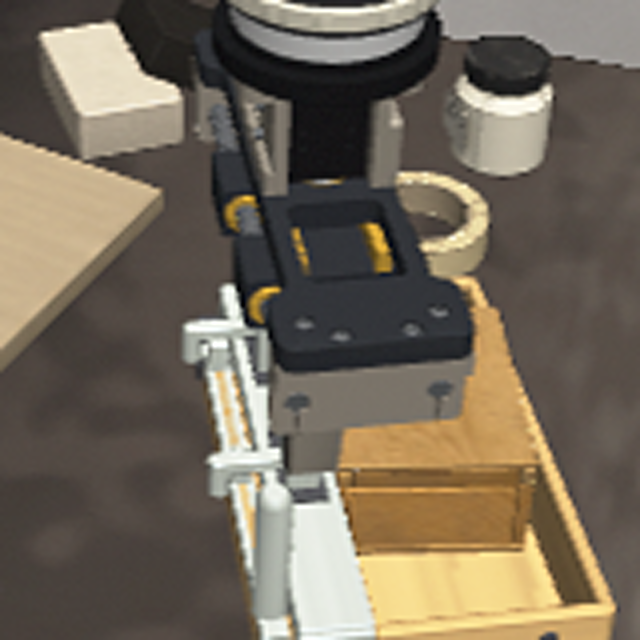

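Width 17.5 mm means the catch is squeezed against its stop, and the hook moved to about (235,468). The arm was pushed 3 mm in +y with 9 N, so I'll recentre, squeeze once more, then release.

drive_tool:
  motion:
    - {"gripper": 215,"x": 0,"y": -0.002,"z": 0,"twist": 0}
    - {"gripper": 215,"x": 0,"y": -0.004,"z": 0,"twist": 0}
    - {"gripper": 215,"x": 0,"y": -0.004,"z": 0,"twist": 0}
    - {"gripper": 215,"x": 0,"y": -0.004,"z": 0,"twist": 0}
  grip_force: 25

```text
t: 13.75
tool_pos: [0.5781, -0.337, 0.0659]
orientation: [[0.997, -0.073, 0.001], [-0.073, -0.997, 0.0], [0.001, -0.0, -1.0]]
ft_force: [4.9, 3.0, -5.8]
gripper_width: 0.0172
```

drive_tool:
  motion:
    - {"gripper": 160,"x": 0,"y": 0,"z": 0,"twist": 0}
    - {"gripper": 120,"x": 0,"y": 0,"z": 0,"twist": 0}
    - {"gripper": 116,"x": 0,"y": 0,"z": 0,"twist": 0}
    - {"gripper": 116,"x": 0,"y": 0,"z": -0.02,"twist": 0}
    - {"gripper": 116,"x": 0,"y": 0,"z": -0.05,"twist": 0}
    - {"gripper": 116,"x": 0,"y": 0,"z": -0.06,"twist": 0}

```text
t: 14.35
tool_pos: [0.5789, -0.3391, 0.1295]
orientation: [[0.997, -0.074, 0.004], [-0.074, -0.997, -0.003], [0.004, 0.003, -1.0]]
ft_force: [-0.6, -0.4, -0.3]
gripper_width: 0.0505
```

```bash
python3 -c "
from h import *
go(.5785+.0054,-.3355+.0667,.13,-94.2)
f=grab_frame('side'); crop(f,270,210,430,370,4,'s19.png')"
```

```text
t 14.35 p [ 0.5789 -0.3391  0.1295] yang -94.22 F [-0.61 -0.4  -0.29] w 0.0505 j [ 0.47  0.57  0.02  1.61 -0.01  0.96 -1.16]
 shift [-0.0002 -0.0705 -0.0007] twist -0.02
```

View pics/s19.png

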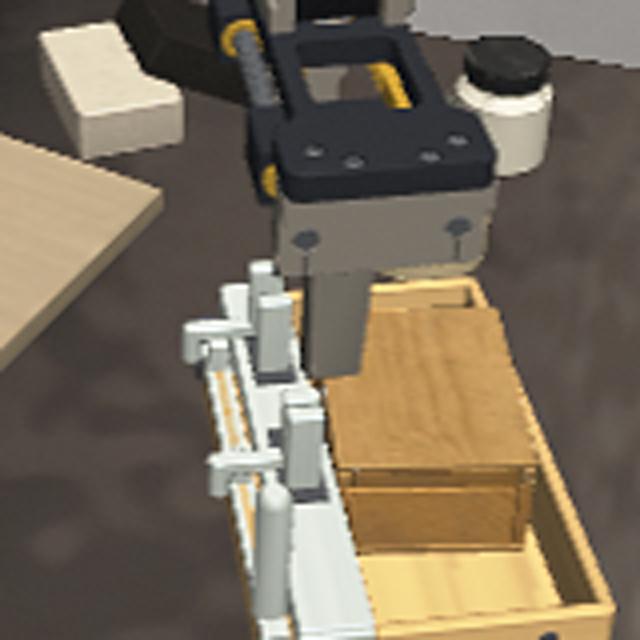

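The free tab now stands tight beside its stop, at about (300,400). Next the hinge catch.

drive_tool:
  motion:
    - {"gripper": 116,"x": -0.001,"y": -0.034,"z": 0,"twist": 0}
    - {"gripper": 116,"x": -0.002,"y": -0.068,"z": 0,"twist": 0}
    - {"gripper": 116,"x": -0.002,"y": -0.068,"z": 0,"twist": 0}
    - {"gripper": 116,"x": -0.002,"y": -0.068,"z": 0.02,"twist": 0}
    - {"gripper": 116,"x": -0.002,"y": -0.068,"z": 0.04,"twist": 0}
    - {"gripper": 116,"x": -0.002,"y": -0.068,"z": 0.05,"twist": 0}
    - {"gripper": 116,"x": -0.002,"y": -0.068,"z": 0.05,"twist": 0}
  grip_force: 15

```text
t: 15.1
tool_pos: [0.579, -0.2694, 0.074]
orientation: [[0.997, -0.073, -0.004], [-0.073, -0.997, 0.001], [-0.004, -0.001, -1.0]]
ft_force: [0.6, -0.3, -0.3]
gripper_width: 0.0504
```

```bash
python3 -c "
from h import *
go(.5823,-.2703,.066,-94.2)
f=grab_frame('side'); crop(f,270,180,430,340,4,'s20.png')"
```

```text
t 15.1 p [ 0.579  -0.2694  0.074 ] yang -94.2 F [ 0.58 -0.27 -0.31] w 0.0504 j [ 0.38  0.59  0.    1.72 -0.    0.84 -1.26]
 shift [0.0034 0.0007 0.0079] twist -0.0
```

View pics/s20.png

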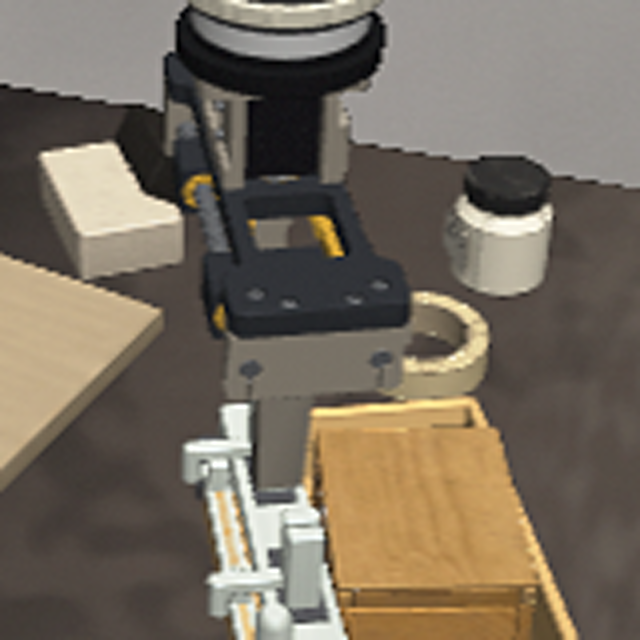

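drive_tool:
  motion:
    - {"gripper": 116,"x": 0.001,"y": 0,"z": 0.005,"twist": 0}
    - {"gripper": 116,"x": 0.001,"y": 0,"z": 0.009,"twist": 0}
    - {"gripper": 150,"x": 0.001,"y": 0,"z": 0.009,"twist": 0}
    - {"gripper": 180,"x": 0.001,"y": 0,"z": 0.009,"twist": 0}
    - {"gripper": 200,"x": 0.001,"y": 0,"z": 0.009,"twist": 0}
    - {"gripper": 215,"x": 0.001,"y": 0,"z": 0.009,"twist": 0}
    - {"gripper": 215,"x": 0.001,"y": 0,"z": 0.009,"twist": 0}
    - {"gripper": 215,"x": 0.001,"y": 0,"z": 0.009,"twist": 0}
  grip_force: 15

```text
t: 15.95
tool_pos: [0.5816, -0.269, 0.0671]
orientation: [[0.997, -0.073, -0.0], [-0.073, -0.997, 0.0], [-0.0, -0.0, -1.0]]
ft_force: [-0.7, 3.3, -1.1]
gripper_width: 0.0174
```

```bash
python3 -c "
from h import *
go(.5823,-.2703,.066,-94.2)"
```

```text
t 15.95 p [ 0.5816 -0.269   0.0671] yang -94.17 F [-0.73  3.26 -1.05] w 0.0174 j [ 0.38  0.6   0.    1.72 -0.    0.82 -1.26]
 shift [0.0008 0.0013 0.0011] twist 0.03
```

Squeezed to 17.4 mm, the same as the first. One firmer squeeze, then release, rise and check.

drive_tool:
  motion:
    - {"gripper": 215,"x": 0,"y": -0.001,"z": 0,"twist": 0}
    - {"gripper": 215,"x": 0,"y": -0.001,"z": 0,"twist": 0}
    - {"gripper": 215,"x": 0,"y": -0.001,"z": 0,"twist": 0}
    - {"gripper": 150,"x": 0,"y": -0.001,"z": 0,"twist": 0}
    - {"gripper": 130,"x": 0,"y": -0.001,"z": 0,"twist": 0}
    - {"gripper": 130,"x": 0,"y": 0,"z": -0.02,"twist": 0}
    - {"gripper": 130,"x": 0,"y": 0,"z": -0.05,"twist": 0}
    - {"gripper": 130,"x": 0,"y": 0,"z": -0.08,"twist": 0}
  grip_force: 25

```text
t: 16.75
tool_pos: [0.5816, -0.2698, 0.1482]
orientation: [[0.997, -0.073, -0.0], [-0.073, -0.997, -0.001], [-0.0, 0.001, -1.0]]
ft_force: [0.3, -0.5, 0.4]
gripper_width: 0.0452
```

```bash
python3 -c "
from h import *
go(.5545,-.3875,.13,-94.2)
f=grab_frame('side'); crop(f,270,200,430,360,4,'s21.png')"
```

```text
t 16.75 p [ 0.5816 -0.2698  0.1482] yang -94.18 F [ 0.29 -0.54  0.45] w 0.0452 j [ 0.38  0.5   0.01  1.67 -0.    0.97 -1.26]
 shift [-0.0184  0.1194  0.0182] twist 0.02
```

View pics/s21.png

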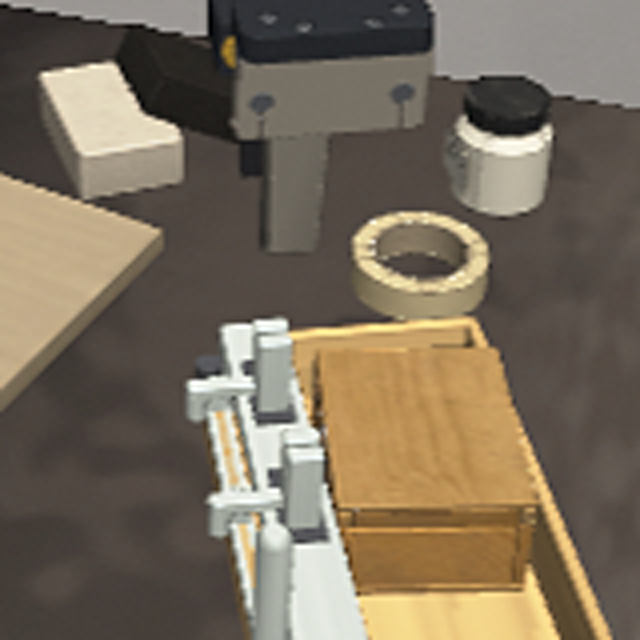

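Both tabs stand against their stops, and the bystanders are untouched. Moving above the post.

drive_tool:
  motion:
    - {"gripper": 172,"x": -0.007,"y": 0.04,"z": 0,"twist": 0}
    - {"gripper": 172,"x": -0.014,"y": 0.08,"z": 0.005,"twist": 0}
    - {"gripper": 172,"x": -0.018,"y": 0.117,"z": 0.012,"twist": 0}
    - {"gripper": 172,"x": -0.018,"y": 0.117,"z": 0.018,"twist": 0}
    - {"gripper": 172,"x": -0.018,"y": 0.117,"z": 0.018,"twist": 0}
    - {"gripper": 172,"x": -0.018,"y": 0.117,"z": 0.018,"twist": 0}

```text
t: 17.4
tool_pos: [0.556, -0.3833, 0.1292]
orientation: [[0.997, -0.071, 0.0], [-0.071, -0.997, 0.001], [0.0, -0.001, -1.0]]
ft_force: [-0.7, -0.8, 0.3]
gripper_width: 0.0299
```

```bash
python3 -c "
from h import *
go(.555,-.387,.055,-94.2)
f=grab_frame('side'); crop(f,270,220,400,370,4,'s22.png')"
```

```text
t 17.4 p [ 0.556  -0.3833  0.1292] yang -94.07 F [-0.71 -0.8   0.27] w 0.0299 j [ 0.54  0.58  0.03  1.59 -0.02  0.97 -1.07]
 shift [-0.0007  0.0038  0.0742] twist 0.13
```

View pics/s22.png

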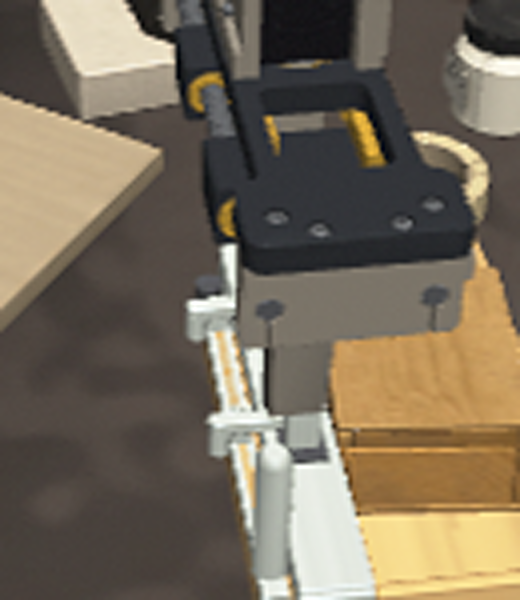

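```bash
python3 -c "
from h import *
f=grab_frame('side')
q=lambda u,v:((u+.5)/4-.5+270,(v+.5)/4-.5+220)
for z in(.145,.15,.155): print(z,onz(f,*q(270,412),z).round(4),onz(f,*q(328,412),z).round(4))
print('post top',onz(f,*q(273,450),.11).round(4))
go(.555,-.387,.055,-94.2)
"
```

```text
0.145 [ 0.5463 -0.4029  0.145 ] [ 0.5651 -0.4068  0.145 ]
0.15 [ 0.5449 -0.4079  0.15  ] [ 0.5635 -0.4118  0.15  ]
0.155 [ 0.5435 -0.4129  0.155 ] [ 0.5619 -0.4167  0.155 ]
post top [ 0.5525 -0.3864  0.11  ]
t 17.5 p [ 0.5564 -0.3831  0.1297] yang -94.03 F [0.12 0.03 0.09] w 0.03 j [ 0.53  0.58  0.03  1.59 -0.02  0.97 -1.07]
 shift [-0.0012  0.004   0.0747] twist 0.17
```

The finger is centred on the post in x within 2 mm. Shifting 3 mm in y and lowering around the post.

drive_tool:
  motion:
    - {"gripper": 172,"x": -0.001,"y": 0.003,"z": 0,"twist": 0}
    - {"gripper": 172,"x": -0.001,"y": 0.003,"z": 0.02,"twist": 0}
    - {"gripper": 172,"x": -0.001,"y": 0.003,"z": 0.04,"twist": 0}
    - {"gripper": 172,"x": -0.001,"y": 0.003,"z": 0.06,"twist": 0}
    - {"gripper": 172,"x": -0.001,"y": 0.003,"z": 0.07,"twist": 0}
    - {"gripper": 172,"x": -0.001,"y": 0.003,"z": 0.071,"twist": 0}

```text
t: 18.1
tool_pos: [0.5534, -0.3868, 0.0569]
orientation: [[0.997, -0.072, -0.002], [-0.072, -0.997, 0.001], [-0.002, -0.001, -1.0]]
ft_force: [0.5, 0.1, 0.6]
gripper_width: 0.0298
```

```bash
python3 -c "
from h import *
f=grab_frame('side'); crop(f,270,220,400,370,4,'s23.png')
go(.555,-.387,.055,-94.2)"
```

```text
t 18.15 p [ 0.554  -0.3873  0.0579] yang -94.14 F [-0.26 -0.16  0.64] w 0.0294 j [ 0.54  0.66  0.03  1.63 -0.02  0.85 -1.07]
 shift [ 0.0009 -0.0004  0.0029] twist 0.06
```

View pics/s23.png

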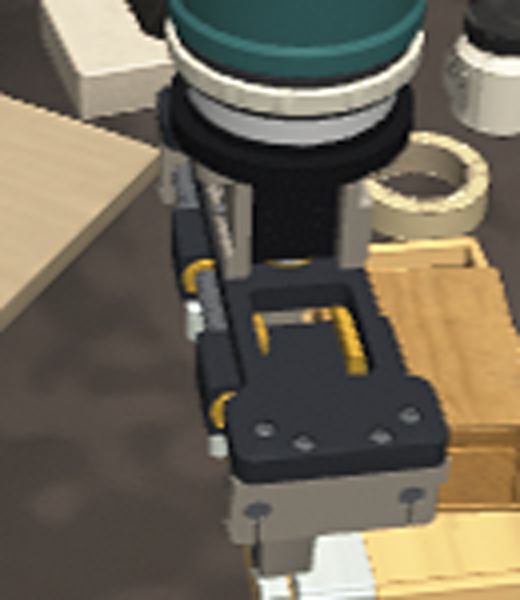

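The post is hidden between the fingers and there is no contact force. Gripping it.

drive_tool:
  motion:
    - {"gripper": 240,"x": 0,"y": 0,"z": 0,"twist": 0}
    - {"gripper": 240,"x": 0,"y": 0,"z": 0,"twist": 0}
    - {"gripper": 240,"x": 0,"y": 0,"z": 0,"twist": 0}
    - {"gripper": 240,"x": 0,"y": 0,"z": 0,"twist": 0}
    - {"gripper": 240,"x": 0,"y": 0,"z": 0,"twist": 0}
  grip_force: 40

```text
t: 18.65
tool_pos: [0.5552, -0.3863, 0.0593]
orientation: [[0.997, -0.072, 0.002], [-0.072, -0.997, 0.001], [0.001, -0.001, -1.0]]
ft_force: [0.8, 5.4, 6.2]
gripper_width: 0.0128
```

```bash
python3 -c "
from h import *
go(.555,-.387,.055,-94.2)
# arc shifts in tool axes (tool x=tote x, tool y=-tote y)
for d in range(0,106,5):
  t=np.radians(d); print(d,'x',round(-.162*np.sin(t),4),'y',round(-.162*(1-np.cos(t)),4))"
```

```text
t 18.65 p [ 0.5552 -0.3863  0.0593] yang -94.12 F [0.78 5.42 6.2 ] w 0.0128 j [ 0.54  0.66  0.02  1.63 -0.02  0.85 -1.07]
 shift [-0.0001  0.0007  0.0043] twist 0.08
0 x -0.0 y -0.0
5 x -0.0141 y -0.0006
10 x -0.0281 y -0.0025
15 x -0.0419 y -0.0055
20 x -0.0554 y -0.0098
25 x -0.0685 y -0.0152
30 x -0.081 y -0.0217
35 x -0.0929 y -0.0293
40 x -0.1041 y -0.0379
45 x -0.1146 y -0.0474
50 x -0.1241 y -0.0579
55 x -0.1327 y -0.0691
60 x -0.1403 y -0.081
65 x -0.1468 y -0.0935
70 x -0.1522 y -0.1066
75 x -0.1565 y -0.1201
80 x -0.1595 y -0.1339
85 x -0.1614 y -0.1479
90 x -0.162 y -0.162
95 x -0.1614 y -0.1761
100 x -0.1595 y -0.1901
105 x -0.1565 y -0.2039
```

drive_tool:
  motion:
    - {"gripper": 240,"x": -0.007,"y": 0,"z": 0,"twist": 0}
    - {"gripper": 240,"x": -0.014,"y": -0.0006,"z": 0,"twist": 0}
    - {"gripper": 240,"x": -0.021,"y": -0.0015,"z": 0,"twist": 0}
    - {"gripper": 240,"x": -0.028,"y": -0.0025,"z": 0,"twist": 0}
    - {"gripper": 240,"x": -0.035,"y": -0.004,"z": 0,"twist": 0}
    - {"gripper": 240,"x": -0.042,"y": -0.0055,"z": 0,"twist": 0}
    - {"gripper": 240,"x": -0.042,"y": -0.0055,"z": 0,"twist": 0}

```text
t: 19.35
tool_pos: [0.5135, -0.3776, 0.0593]
orientation: [[0.997, -0.072, 0.002], [-0.072, -0.997, 0.001], [0.002, -0.001, -1.0]]
ft_force: [2.4, 5.0, 4.2]
gripper_width: 0.0133
```

```bash
python3 -c "
from h import *
f=grab_frame('side'); crop(f,220,220,400,400,3.3,'s24.png')
go(.555,-.387,.055,-94.2)"
```

```text
t 19.4 p [ 0.5139 -0.3777  0.0593] yang -94.12 F [3.51 5.3  4.91] w 0.013 j [ 0.57  0.6   0.02  1.73 -0.02  0.8  -1.04]
 shift [0.0417 0.0063 0.0044] twist 0.08
```

View pics/s24.png

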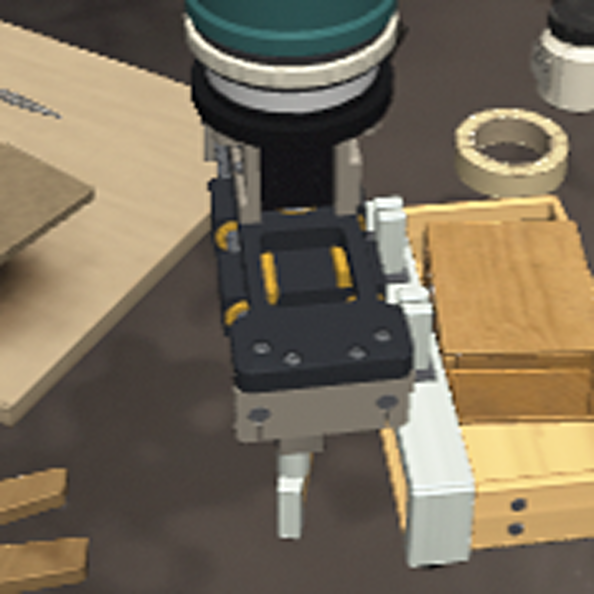

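The gate follows: its end is at about (290,505), clear of the tote. On through the detent.

drive_tool:
  motion:
    - {"gripper": 240,"x": -0.0135,"y": -0.0043,"z": 0,"twist": 0}
    - {"gripper": 240,"x": -0.0266,"y": -0.0097,"z": 0,"twist": 0}
    - {"gripper": 240,"x": -0.039,"y": -0.0162,"z": 0,"twist": 0}
    - {"gripper": 240,"x": -0.051,"y": -0.0238,"z": 0,"twist": 0}
    - {"gripper": 240,"x": -0.0622,"y": -0.0324,"z": 0,"twist": 0}
    - {"gripper": 240,"x": -0.0727,"y": -0.0419,"z": 0,"twist": 0}
    - {"gripper": 240,"x": -0.0822,"y": -0.0524,"z": 0,"twist": 0}
    - {"gripper": 240,"x": -0.0822,"y": -0.0524,"z": 0,"twist": 0}

```text
t: 20.2
tool_pos: [0.4362, -0.3198, 0.0594]
orientation: [[0.997, -0.071, 0.005], [-0.071, -0.997, -0.001], [0.005, 0.001, -1.0]]
ft_force: [5.6, 2.7, 0.0]
gripper_width: 0.0128
```

```bash
python3 -c "
from h import *
f=grab_frame('side'); crop(f,220,220,400,400,3.3,'s25.png')
go(.555,-.387,.055,-94.2)"
```

```text
t 20.25 p [ 0.4367 -0.3205  0.0593] yang -94.09 F [5.89 2.91 1.38] w 0.013 j [ 0.56  0.47  0.01  1.98 -0.01  0.69 -1.06]
 shift [0.1227 0.0579 0.005 ] twist 0.11
```

View pics/s25.png

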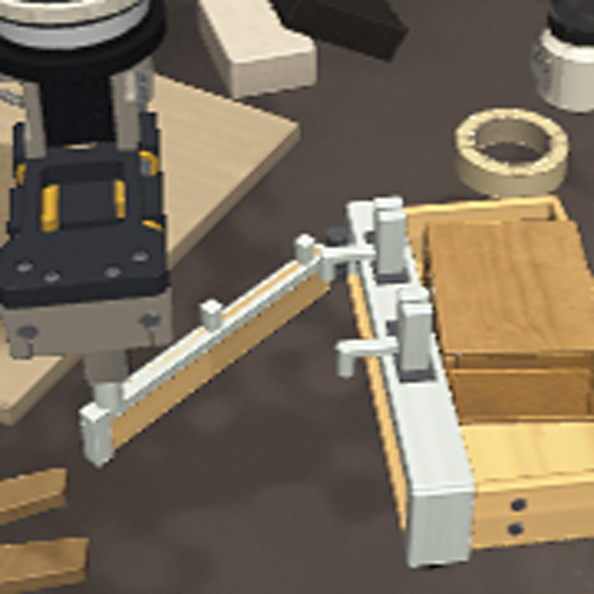

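The gate is past 45° and the post is firmly held at about (105,380). Continuing to 90°.

drive_tool:
  motion:
    - {"gripper": 240,"x": -0.0086,"y": -0.0112,"z": 0,"twist": 0}
    - {"gripper": 240,"x": -0.0162,"y": -0.0231,"z": 0,"twist": 0}
    - {"gripper": 240,"x": -0.0227,"y": -0.0356,"z": 0,"twist": 0}
    - {"gripper": 240,"x": -0.0281,"y": -0.0487,"z": 0,"twist": 0}
    - {"gripper": 240,"x": -0.0324,"y": -0.0622,"z": 0,"twist": 0}
    - {"gripper": 240,"x": -0.0354,"y": -0.076,"z": 0,"twist": 0}
    - {"gripper": 240,"x": -0.0373,"y": -0.09,"z": 0,"twist": 0}
    - {"gripper": 240,"x": -0.0373,"y": -0.09,"z": 0,"twist": 0}

```text
t: 21.05
tool_pos: [0.4054, -0.2275, 0.0592]
orientation: [[0.998, -0.07, 0.003], [-0.07, -0.998, -0.001], [0.004, 0.001, -1.0]]
ft_force: [5.5, -1.6, 5.3]
gripper_width: 0.0128
```

```bash
python3 -c "
from h import *
f=grab_frame('side'); crop(f,180,220,400,400,3.3,'s26.png')
go(.555,-.387,.055,-94.2)"
```

```text
t 21.1 p [ 0.4055 -0.2283  0.0592] yang -94.07 F [ 3.87 -1.12  5.24] w 0.013 j [ 0.44  0.37 -0.    2.15  0.    0.61 -1.2 ]
 shift [0.1604 0.1477 0.005 ] twist 0.13
```

View pics/s26.png

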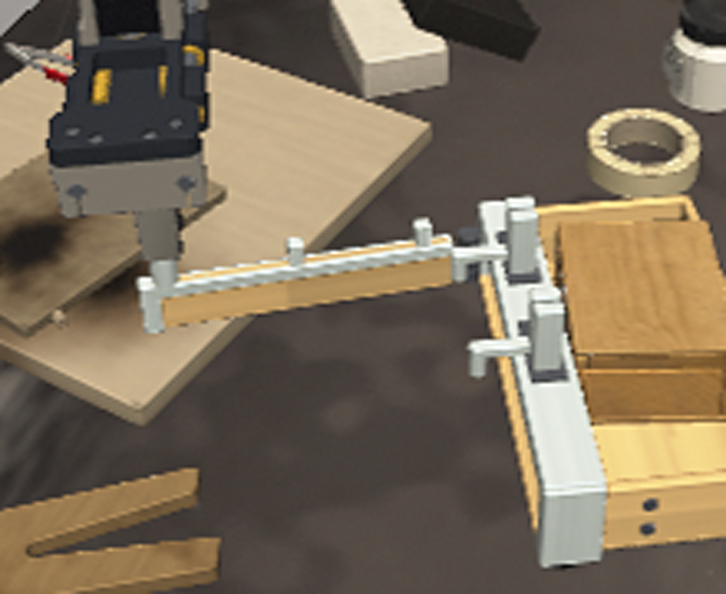

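drive_tool:
  motion:
    - {"gripper": 240,"x": -0.0006,"y": -0.008,"z": 0,"twist": 0}
    - {"gripper": 240,"x": -0.0006,"y": -0.0141,"z": 0,"twist": 0}
    - {"gripper": 240,"x": 0,"y": -0.021,"z": 0,"twist": 0}
    - {"gripper": 240,"x": 0,"y": -0.0282,"z": 0,"twist": 0}
    - {"gripper": 240,"x": 0.001,"y": -0.037,"z": 0,"twist": 0}
    - {"gripper": 240,"x": 0.0015,"y": -0.04,"z": 0,"twist": 0}
    - {"gripper": 240,"x": 0.0015,"y": -0.04,"z": 0,"twist": 0}
    - {"gripper": 240,"x": 0.0015,"y": -0.04,"z": 0,"twist": 0}

```text
t: 21.9
tool_pos: [0.4093, -0.1897, 0.0591]
orientation: [[0.997, -0.073, 0.003], [-0.073, -0.997, -0.002], [0.003, 0.002, -1.0]]
ft_force: [2.4, -2.9, 8.2]
gripper_width: 0.013
```

drive_tool:
  motion:
    - {"gripper": 240,"x": 0,"y": 0,"z": 0,"twist": 0}
    - {"gripper": 240,"x": 0,"y": 0,"z": 0,"twist": 0}
    - {"gripper": 240,"x": 0,"y": 0,"z": 0,"twist": 0}

```text
t: 22.2
tool_pos: [0.4092, -0.1898, 0.0591]
orientation: [[0.997, -0.073, 0.003], [-0.073, -0.997, -0.002], [0.003, 0.002, -1.0]]
ft_force: [3.0, -2.3, 7.9]
gripper_width: 0.0131
```

```bash
python3 -c "
from h import *
f=grab_frame('side'); crop(f,180,180,400,400,2.7,'s27.png')
T=grab_frame('top'); crop(T,220,200,460,370,3,'t27.png')
go(.555,-.387,.055,-94.2)"
```

```text
t 22.3 p [ 0.4092 -0.1898  0.0591] yang -94.2 F [ 2.54 -1.34  8.47] w 0.013 j [ 0.37  0.35 -0.01  2.18  0.01  0.6  -1.29]
 shift [0.1598 0.186  0.005 ] twist 0.0
```

View pics/s27.png

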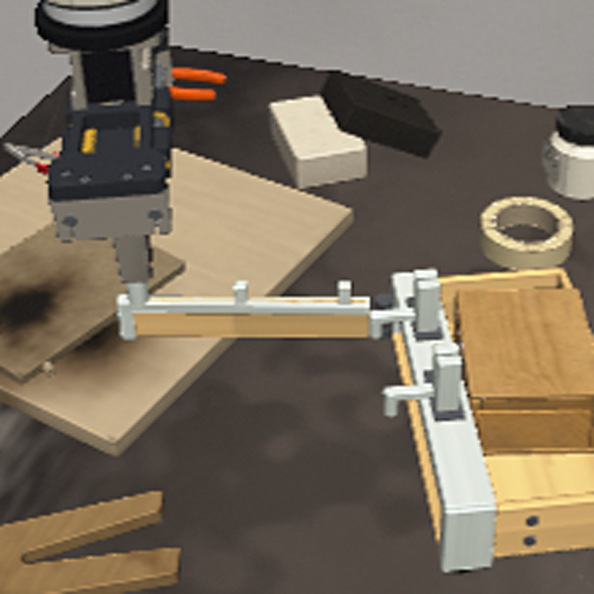

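View pics/t27.png

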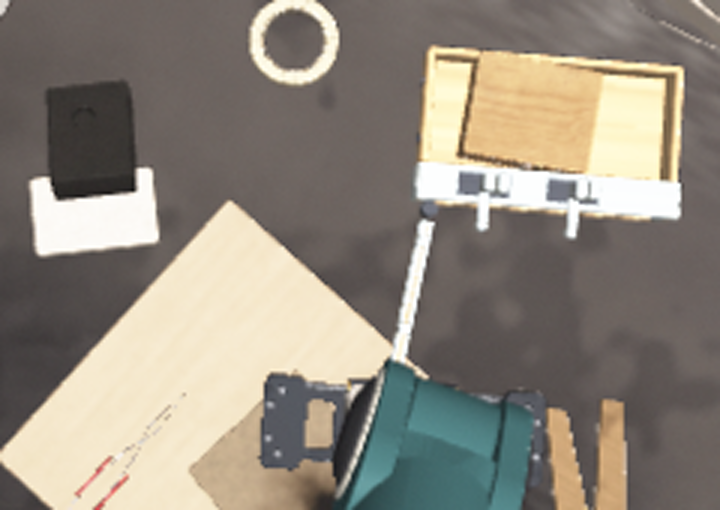

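```bash
python3 -c "
from h import *
T=grab_frame('top')
q=lambda u,v:((u+.5)/3-.5+220,(v+.5)/3-.5+200)
a=onz(T,*q(430,222),.05);b=onz(T,*q(402,355),.05)
r1=onz(T,*q(417,200),.065);r2=onz(T,*q(680,218),.065)
v=b-a;w=r2-r1
print(a,b,'gate angle',np.degrees(np.arctan2(w[0]*v[1]-w[1]*v[0],w[:2]@v[:2])))
s=readout.observe();p=s['tool_pos'];H=np.array([.564,-.2263]);d=np.array(p[:2])-H
print('post est',np.linalg.norm(d),np.degrees(np.arctan2(d[1],d[0])))
"
```

```text
[ 0.55474629 -0.2268269   0.05      ] [ 0.45348019 -0.20483232  0.05      ] gate angle -98.41061260482562
post est 0.15899076864788267 166.73442289832653
```

The gate stands at 98.4° from shut by the top view, with the post gripped and the forces small. The block leans and the bystanders are unmoved, so I'm handing in.

```bash
python3 -c "
from bench import hand_in
print(hand_in())"
```

```text
the job is handed in; nothing more can be done
None
```

The job is handed in, at about 22 s of the 72 s allowed.

- **Block:** The charcoal block leans on the fire brick's top rear edge at about 30°, judged from the side pictures, with its lower end on the bench. It was still there in the last pictures from both cameras.
- **Catches:** I squeezed the free-end catch first, then the hinge one. Each closed to a gripper reading of 17.2–17.5 mm, against 18 mm nominal. The pictures show both tabs against their stops.
- **Gate:** I pulled it by its post past the detent. It measured about 98° from shut in the top view just before hand-in, with the post still gripped (40 N set) and about 9 N at the wrist.
- **Bystanders:** I never touched the flux jar, tape roll or pliers, and they looked unmoved in the pictures.

**What disagreed or went wrong:**
- **Height reading:** The pictures put the fingertips about 19 mm above the reported TCP, where the description says 22 mm below. The reading was therefore about 41 mm too low, and I set all heights from the pictures instead.
- **First grip:** Because of that offset, the first grip on the block closed in the air above it. It moved nothing and I repeated it lower.
- **First squeeze:** Squeezing the first catch pushed the arm about 3 mm sideways with 9 N, so I recentred and squeezed again.

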